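# Sort the pot fittings into the parts trays

### The arm

A 6-joint arm with a two-finger parallel gripper is mounted at the origin on the work surface. World frame = base frame: x ahead of the robot, y to its left, z up, the work surface at z = 0. Lengths are in m, angles in rad, forces in N, time in s.
With the tool pointing down it reaches from about 0.325 to 0.75 m from the base axis. Payload 7.6 kg.
Tool frame: the origin (TCP) lies at the very end of the fingers, on their centre line; the grasp point (between the pads) lies 19 mm behind it; x points along the fingers, y is the direction in which the jaws open and shut, and the axes are right-handed (so a half turn about x gives the same grasp; the last joint's range is limited). The gripper opens to 85 mm and grips with 20 to 120 N. Pads are 22 mm wide; open, the fingers measure 114 mm over their backs; the gripper's body (76 mm by 85 mm) begins 54 mm behind the grasp point. The pads swing forward as they close: fully open they stand 13 mm farther back than shut.
Start: joints at [1.179, 0.052, 1.401, -0, 1.689, -0.07], TCP at [0.166, 0.498, 0.207] pointing down, gripper open.
Joint ranges: [-2.9, 2.9], [-0.91, 2.17], [0.12, 2.37], [-1.06, 4.2], [0.26, 2.73], [-2.93, 2.93]. Speed limits (rad/s): [2.57, 2.57, 3.01, 3.14, 3.14, 3.14].

### API

Orientations are given as a 3x3 rotation matrix whose columns are the frame's x, y, z axes.
In Python, from rig import state, get_image, camera_params, sign_off gives the robot as it stands. The module is installed in compiled form; this text tells all that it offers.
- The arm moves only by the tool carry_out, never from a script. Its argument "plan" is a list of rows, each an object of numbers: "x", "y", "z": the shift along the world's x, y, z in m; "yaw": the turn about the world's z in degrees; "grip": the opening in per cent of the stroke, from 0 (shut) to 100 (fully open). In form: [{"x": .., "y": .., "z": .., "yaw": .., "grip": ..}, ...]. A call has 1 to 8 rows; each row is the pose to reach, as a shift and turn from the pose commanded when the call began; what a row does not reach only later rows make up. A row lasts 1/8 s, in which the tool goes at most 62.5 mm and 10.7 degrees, less where a joint would pass 70% of its speed; a pose out of reach is approached as far as the arm can. A call with a gripper value outside its range is refused whole. The fingers move at their own pace and stop on an object; "grip_force" is the grip in N (left out, the last holds). Time passes only in rows, so rows that repeat a pose let the fingers close. It gives the time, the measured TCP pose, the force and the opening at its end, in the units of the state.
- state(): the state, without advancing time (a new reading comes with each control period).
- get_image(name): name is "scene" or "side" or "wrist"; returns the picture (384x512x3 uint8, red, green, blue); there is no depth.
- camera_params(name): a dict with "fovy" (degrees; the focal length in pixels is half the picture's height over the tangent of half this angle, whatever the lens; pixels are square), "cx", "cy" (the principal point, pixels), "view" (4x4, takes a point from world to camera coordinates). Camera axes: x right, y up, looking along -z (the intrinsics and any distortion apply to the point x, -y, -z); pixel columns grow to the right and rows downward; lengths in m; the calibration is good to about 2 mm. A picture is of the moment at which its call begins: read the wrist's pose just before it. camera_params takes no time and is no camera call; for the wrist camera it gives the pose at the moment of the call.
- sign_off(): hands the job in, once; it reports no verdict.
The state is a dict: "clock": time; "qpos": joint angles; "dq": joint speeds; "joint_torque": joint torques, N m; "tool_pos": TCP position; "ee_rot": TCP orientation; "wrist_force": force on the tool from outside, world axes, zero at the start; "torque": the same for the moment, N m; "finger_gap": finger opening in m.
Only numpy, scipy, OpenCV 4.12 (cv2) and the standard library are available. Lean on these libraries where they do the work, as an engineer would, in place of code of your own. Each camera call takes 0.05 s, during which the arm holds its last target.

### The job

Tidy up the loose pot fittings on the repair bench: put both side handles, both lid knobs and the pressure weight into the grey parts trays, each in the tray whose ledge carries a sample of its own kind (go by the kind of part, not its colour). Lower each one into its tray before letting go, and leave it standing upright on its own feet or foot, flat on the tray's floor and not on another part. Leave the milk pot and the screwdriver where they are.

Things in the scene. Friction and masses are not known exactly. Their poses are not given: they have to be found in the camera images.
- handle_red: loose pot side handle of red hard plastic, an arch standing on two steel feet: 80 mm long, 18 mm wide at the bar (20 mm at the feet), 40 mm high, 60 g. Origin: centre of its underside, between the feet; x along its length, z up. The bar to grip, across its width (y), is centred 34 mm above the origin and 12 mm thick; the arch is open below it.
- handle_black: loose pot side handle of black hard plastic, an arch standing on two steel feet: 80 mm long, 18 mm wide at the bar (20 mm at the feet), 40 mm high, 60 g. Origin: centre of its underside, between the feet; x along its length, z up. The bar to grip, across its width (y), is centred 34 mm above the origin and 12 mm thick; the arch is open below it.
- knob_red: loose lid knob of red hard plastic with a steel foot and a steel dot on top: round, foot 34 mm across, narrow waist, cap 40 mm across, 42 mm high, 45 g. Origin: centre of its underside; z up along its axis. The widest band of the cap, to grip, is 26 to 36 mm above the origin.
- knob_black: loose lid knob of black hard plastic with a steel foot and a steel dot on top: round, foot 34 mm across, narrow waist, cap 40 mm across, 42 mm high, 45 g. Origin: centre of its underside; z up along its axis. The widest band of the cap, to grip, is 26 to 36 mm above the origin.
- weight: loose pressure weight of a cooker, a small turned steel body with a knurled brass cap: round, 28 mm across at the foot, 44 mm high, 90 g. Origin: centre of its underside; z up along its axis. The brass cap, to grip, is 26 mm across from 24 to 42 mm above the origin.
- tray_handles: tray for all side handles, red or black: shallow grey metal tray fixed to the bench, inside 116 mm (x) by 150 mm (y), walls 2 mm, rim 15 mm above the bench, floor 3 mm thick. Beyond its far (+x) wall a ledge 15 mm high, x 60 to 104 mm, carries one sample red side handle (along y, top at 55 mm) screwed on at x 83 mm, not to be taken. Origin: centre of the tray (without ledge), at bench height; z up.
- tray_knobs: tray for all lid knobs, red or black: shallow grey metal tray fixed to the bench, inside 116 mm (x) by 150 mm (y), walls 2 mm, rim 15 mm above the bench, floor 3 mm thick. Beyond its far (+x) wall a ledge 15 mm high, x 60 to 104 mm, carries one sample black lid knob (top at 57 mm) screwed on at x 83 mm, not to be taken. Origin: centre of the tray (without ledge), at bench height; z up.
- tray_weights: tray for all pressure weights: shallow grey metal tray fixed to the bench, inside 116 mm (x) by 150 mm (y), walls 2 mm, rim 15 mm above the bench, floor 3 mm thick. Beyond its far (+x) wall a ledge 15 mm high, x 60 to 104 mm, carries one sample steel and brass weight (top at 59 mm) screwed on at x 83 mm, not to be taken. Origin: centre of the tray (without ledge), at bench height; z up.
- pot: bystander: small round-bellied steel milk pot, open, 132 mm across, 85 mm high, with one red handle on its -y side reaching 105 mm from the axis; loose, 350 g. Origin: centre of its underside. Leave it alone.
- screwdriver: bystander: screwdriver with a red handle lying on the bench, 200 mm long, 26 mm thick; loose. Origin: middle of its length, at bench height; x towards its tip. Leave it alone.
There are look-alikes about, which are no part of the job. Leave any white or yellow look-alike of the handle_red alone. What is shaped like the handle_black but white is not meant.

How it is judged:
By the outcome, as a careful person would: the job done as asked, in the order asked, and still so for the second after the job is handed in, with the robot touching nothing.
It also fails if it takes over 106 s, if anything falls off the work surface, if the arm or the gripper's body presses on something with over 40 N, if the wrist force passes 120 N, or if a joint passes its speed limit or range.

## Working session

There is one attempt and no reset: what is moved stays moved. The work goes in short steps, Python scripts to look and compute and a tool call to move; the robot and the scene stay as the last step left them, time stands still between calls to the robot, and variables do not carry over. Pictures are saved under pics/ and viewed, and the job is handed in when it is done.

Besides the shell and the picture viewer there is one more tool, called after ">>>" in YAML: its name, and indented under it one key for each argument. carry_out: Moves the arm, as the interface text tells. Its arguments: {"type":"object","properties":{"plan":{"type":"array","items":{"type":"object","properties":{"x":{"type":"number"},"y":{"type":"number"},"z":{"type":"number"},"yaw":{"type":"number"},"grip":{"type":"number"}}}},"grip_force":{"type":"number"}},"required":["plan"]}

```bash
mkdir -p pics; python3 - <<'E'
from rig import *
import cv2,numpy as np
s=state();print(s)
for n in["scene","side","wrist"]:
    p=camera_params(n);print(n,p)
    cv2.imwrite(f"pics/{n}0.png",get_image(n)[:,:,::-1])
E
```

```text
{'clock': 0.0, 'qpos': array([ 1.17871832e+00,  5.28520615e-02,  1.40170979e+00, -4.54568716e-06,
        1.68859024e+00, -7.03257101e-02]), 'dq': array([ 1.43367132e-04, -3.86449440e-04,  5.20457918e-04, -8.83978794e-05,
        2.29174720e-04,  1.61764148e-03]), 'joint_torque': array([-6.88143718e-04, -3.81693542e+01, -3.60169673e+01, -1.52074040e-04,
        6.56878838e-03, -2.51750765e-05]), 'tool_pos': array([0.1658862 , 0.49775486, 0.20597199]), 'ee_rot': array([[-5.91701240e-04,  3.16229460e-01,  9.48682549e-01],
       [-1.44282018e-03,  9.48681458e-01, -3.16229996e-01],
       [-9.99998784e-01, -1.55589200e-03, -1.05073750e-04]]), 'wrist_force': array([-0.11257529,  0.32400515, -0.28632861]), 'torque': array([ 0.03252444, -0.04262139,  0.01055269]), 'finger_gap': 0.08513953903015516}
scene {'fovy': 56.80321191252045, 'cx': 248.96299499295623, 'cy': 189.38504866687407, 'view': array([[-0.69509179,  0.7185882 , -0.02187224,  0.32683324],
       [-0.49635987, -0.4576768 ,  0.73767122,  0.20086955],
       [ 0.52007142,  0.52360572,  0.67480573, -1.23126991],
       [ 0.        ,  0.        ,  0.        ,  1.        ]])}
side {'fovy': 51.367745329552626, 'cx': 257.5435589843693, 'cy': 188.17419560783472, 'view': array([[ 0.9178437 , -0.39691746, -0.00441386, -0.4375845 ],
       [ 0.30765188,  0.70430893,  0.63976499, -0.17511342],
       [-0.25082517, -0.5885622 ,  0.76855792, -1.08256121],
       [ 0.        ,  0.        ,  0.        ,  1.        ]])}
wrist {'fovy': 68.7060243737821, 'cx': 255.35062215865946, 'cy': 184.6580185031299, 'view': array([[ 3.15972889e-01,  9.48767845e-01, -8.41928105e-04,
        -5.24900836e-01],
       [-9.05268551e-01,  3.01220247e-01, -2.99591744e-01,
         3.87952071e-02],
       [-2.83989407e-01,  9.54250399e-02,  9.54067125e-01,
        -3.80231669e-01],
       [ 0.00000000e+00,  0.00000000e+00,  0.00000000e+00,
         1.00000000e+00]])}
```

View pics/scene0.png

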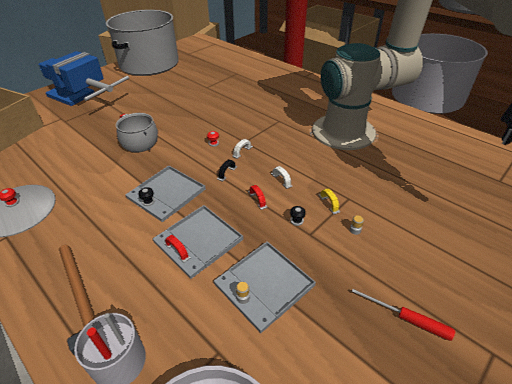

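View pics/side0.png

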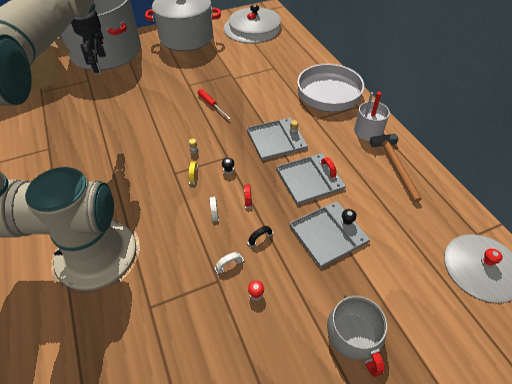

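View pics/wrist0.png

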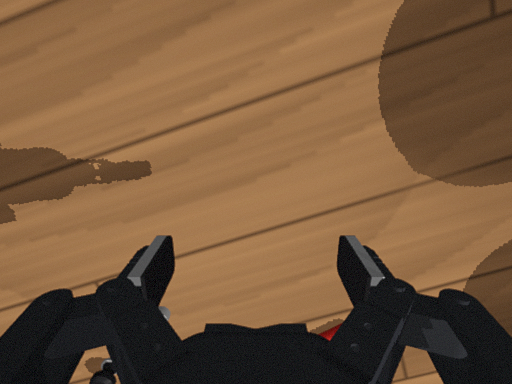

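```bash
cat > h.py <<'E'
import numpy as np,cv2
from rig import *
def ray(p,u,v):
    f=192/np.tan(np.radians(p['fovy']/2)); V=p['view']
    d=np.array([(u-p['cx'])/f,-(v-p['cy'])/f,-1]); R=V[:3,:3]
    return -R.T@V[:3,3], R.T@d
def onz(p,u,v,z):
    o,d=ray(p,u,v); return o+d*(z-o[2])/d[2]
def proj(p,X):
    f=192/np.tan(np.radians(p['fovy']/2)); c=p['view'][:3,:3]@np.array(X)+p['view'][:3,3]
    return p['cx']+f*c[0]/-c[2], p['cy']-f*c[1]/-c[2]
def tri(p1,a,p2,b):
    o1,d1=ray(p1,*a);o2,d2=ray(p2,*b)
    t=np.linalg.lstsq(np.c_[d1,-d2],o2-o1,rcond=None)[0]
    A=o1+d1*t[0];B=o2+d2*t[1];return (A+B)/2,np.linalg.norm(A-B)
E
python3 - <<'E'
import cv2
def crop(n,x0,y0,w,h,k,o):
    im=cv2.imread(f'pics/{n}0.png')[y0:y0+h,x0:x0+w]
    im=cv2.resize(im,None,fx=k,fy=k,interpolation=cv2.INTER_CUBIC)
    for x in range((x0+19)//20*20,x0+w,20):
        cv2.line(im,((x-x0)*k,0),((x-x0)*k,6),(0,255,0),1);cv2.putText(im,str(x),((x-x0)*k-8,16),0,.35,(0,255,0),1)
    for y in range((y0+19)//20*20,y0+h,20):
        cv2.line(im,(0,(y-y0)*k),(6,(y-y0)*k),(0,255,0),1);cv2.putText(im,str(y),(8,(y-y0)*k+4),0,.35,(0,255,0),1)
    cv2.imwrite(f'pics/{o}.png',im)
crop('scene',185,120,190,120,4,'c1')
crop('side',175,130,130,150,4,'c2')
crop('scene',120,160,200,170,3,'c3')
crop('side',240,110,140,160,3,'c4')
E
```

```text
(no output)
```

View pics/c1.png

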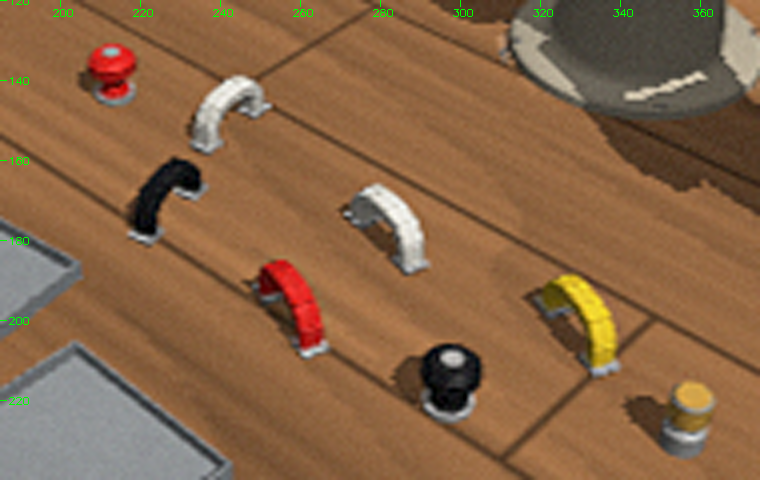

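View pics/c2.png

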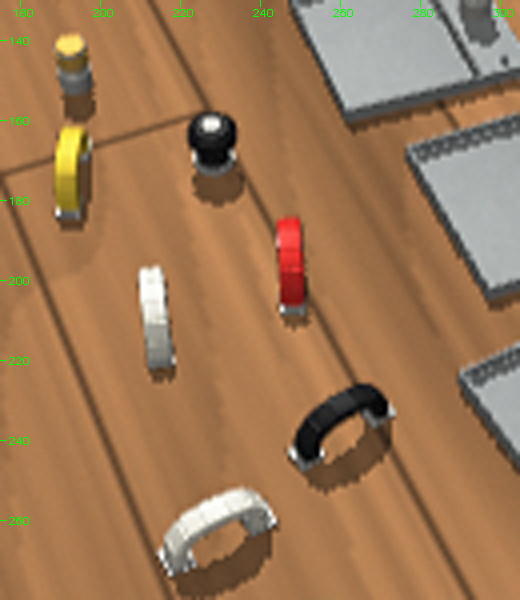

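View pics/c3.png

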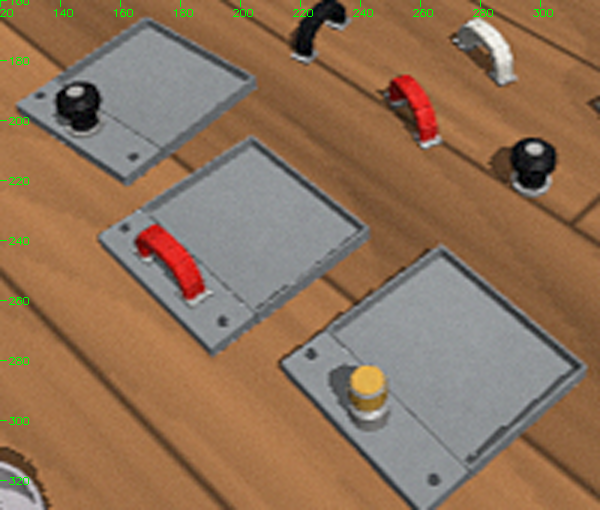

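View pics/c4.png

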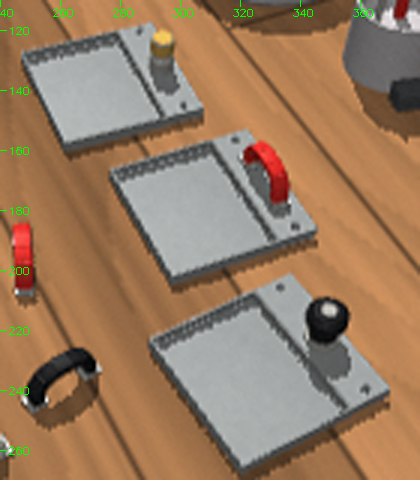

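```bash
python3 - <<'E'
from h import *
np.set_printoptions(precision=4,suppress=True)
S=camera_params('scene');D=camera_params('side')
for n,a,b in [('blk knob',(298,209.3),(227.8,160.5)),('weight',(358.3,218.3),(192.8,141)),('redbar',(258,191),(247.5,193.8)),('blkbar',(225.8,166.8),(260.5,232)),('blkf1',(221.3,179),(251.8,245)),('blkf2',(232.5,166.5),(271.3,233)),('redf1',(263,207.5),(248.3,207.3)),('redknob',(212.8,132.5),(256,284)),('pot',(137,125),(358,330))]:
    print(n,*tri(S,a,D,b))
print('red f2',onz(S,251,192.5,.003))
print('redf1',onz(S,263,207.5,.003))
for n,c in dict(h=[(204,205.7),(243,237.3),(191,277.3),(153.3,239.3)],k=[(169.3,166),(205.3,187.3),(162,220.7),(126,194.7)],w=[(266.7,242.3),(315,281.7),(261,329.3),(213.7,280.7)]).items():
    for q in c: print(n,onz(S,*q,.015))
E
```

```text
blk knob [0.4373 0.1423 0.0416] 0.0004533183669762888
weight [0.3631 0.2701 0.0427] 0.0021011566705710456
redbar [0.4455 0.0082 0.0256] 0.004969890022746584
blkbar [ 0.4295 -0.1331  0.0259] 0.0025511620317736792
blkf1 [ 0.4192 -0.1426 -0.0278] 0.040948753571254236
blkf2 [ 0.4365 -0.1316  0.0255] 0.04646220714649002
redf1 [ 0.4411  0.0137 -0.0413] 0.019670780174271284
redknob [ 0.3525 -0.2777  0.0451] 0.0005625268154250359
pot [ 0.5104 -0.4765  0.0637] 0.003913096462336634
red f2 [ 0.4434 -0.0178  0.003 ]
redf1 [0.4644 0.0474 0.003 ]
h [ 0.576  -0.0657  0.015 ]
h [0.5824 0.0886 0.015 ]
h [0.743  0.0848 0.015 ]
h [ 0.7375 -0.0685  0.015 ]
k [ 0.5362 -0.2748  0.015 ]
k [ 0.5251 -0.1194  0.015 ]
k [ 0.686  -0.1039  0.015 ]
k [ 0.6967 -0.26    0.015 ]
w [0.5543 0.1415 0.015 ]
w [0.564  0.2917 0.015 ]
w [0.7241 0.279  0.015 ]
w [0.7142 0.1283 0.015 ]
```

```bash
python3 - <<'E'
from h import *
np.set_printoptions(precision=4,suppress=True)
S=camera_params('scene');D=camera_params('side');W=camera_params('wrist')
for q in [(221.3,179),(232.5,166.5)]: print('S blk',onz(S,*q,.003))
for q in [(251.8,245),(271.3,233)]: print('D blk',onz(D,*q,.003))
print('D red',onz(D,248.3,207.3,.003))
o,_=ray(W,255,184);print('cam',o, 'rel tool',state()['ee_rot'].T@(o-state()['tool_pos']))
t=state()['tool_pos']
for z in (0.2,.1,.035): print(z,proj(W,[t[0],t[1],z]))
# centre of view at z=.035
print(onz(W,255,184,.035)-t, onz(W,255,250,.035)-t)
print([onz(W,u,v,.035) for u,v in[(0,0),(511,0),(0,230),(511,230)]])
E
```

```text
S blk [ 0.4608 -0.1233  0.003 ]
S blk [ 0.3971 -0.1414  0.003 ]
D blk [ 0.3957 -0.1478  0.003 ]
D blk [ 0.461  -0.1336  0.003 ]
D red [ 0.4365 -0.0247  0.003 ]
cam [0.093  0.5226 0.3741] rel tool [-0.1679  0.0003 -0.077 ]
0.2 (np.float64(254.8061273001938), np.float64(216.31197846483607))
0.1 (np.float64(255.0493984138352), np.float64(176.12105905682014))
0.035 (np.float64(255.13569722766633), np.float64(161.8635970023187))
[ 0.0271 -0.0092 -0.1712] [ 0.1166 -0.0391 -0.1712]
[array([-0.0833,  0.2987,  0.035 ]), array([0.0861, 0.8071, 0.035 ]), array([0.1466, 0.1457, 0.035 ]), array([0.3615, 0.7919, 0.035 ])]
```

>>> carry_out:
  plan:
    - {"x": 0.036,"y": -0.06,"yaw": -10}
    - {"x": 0.072,"y": -0.12,"yaw": -20}
    - {"x": 0.107,"y": -0.18,"yaw": -30}
    - {"x": 0.143,"y": -0.24,"yaw": -40}
    - {"x": 0.179,"y": -0.3,"yaw": -50}
    - {"x": 0.215,"y": -0.36,"yaw": -60}
    - {"x": 0.25,"y": -0.42,"yaw": -70}
    - {"x": 0.286,"y": -0.485,"yaw": -80}
  grip_force: 40

```text
schema error: expected keys x, y, z, yaw, grip
```

>>> carry_out:
  plan:
    - {"yaw": -10}
    - {"yaw": -12}
    - {"yaw": -12}
    - {"yaw": -12}

```text
schema error: expected keys x, y, z, yaw, grip
```

```bash
cat >> h.py <<'E'
def snap(n,cam='wrist'):
    s=state();p=camera_params(cam);im=get_image(cam)[:,:,::-1].copy()
    import pickle;pickle.dump((p,s),open(f'pics/{n}.pkl','wb'))
    y=s['ee_rot'][:,1];print('t',s['clock'],s['tool_pos'].round(4),'jaw',np.degrees(np.arctan2(y[1],y[0])).round(1),'gap',s['finger_gap'].round(4),'F',s['wrist_force'].round(1),'q',s['qpos'].round(2))
    cv2.imwrite(f'pics/{n}.png',im);return im
def load(n):
    import pickle;return pickle.load(open(f'pics/{n}.pkl','rb'))
E
python3 -c "
from h import *
snap('w1')"
```

```text
Traceback (most recent call last):
  File "h.py", line 19, in snap
    y=s['ee_rot'][:,1];print('t',s['clock'],s['tool_pos'].round(4),'jaw',np.degrees(np.arctan2(y[1],y[0])).round(1),'gap',s['finger_gap'].round(4),'F',s['wrist_force'].round(1),'q',s['qpos'].round(2))
                                                                                                                          ^^^^^^^^^^^^^^^^^^^^^
AttributeError: 'float' object has no attribute 'round'
```

All keys are required per row.

>>> carry_out:
  plan:
    - {"x": 0.036,"y": -0.06,"z": 0,"yaw": -10,"grip": 100}
    - {"x": 0.072,"y": -0.12,"z": 0,"yaw": -20,"grip": 100}
    - {"x": 0.107,"y": -0.18,"z": 0,"yaw": -30,"grip": 100}
    - {"x": 0.143,"y": -0.24,"z": 0,"yaw": -40,"grip": 100}
    - {"x": 0.179,"y": -0.3,"z": 0,"yaw": -50,"grip": 100}
    - {"x": 0.215,"y": -0.36,"z": 0,"yaw": -60,"grip": 100}
    - {"x": 0.25,"y": -0.42,"z": 0,"yaw": -70,"grip": 100}
    - {"x": 0.286,"y": -0.485,"z": 0,"yaw": -80,"grip": 100}
  grip_force: 40

```text
clock: 1.2
tool_pos: [0.4215, 0.0659, 0.2069]
ee_rot: [[0.001, 0.988, -0.153], [0.0, -0.153, -0.988], [-1.0, 0.001, -0.0]]
wrist_force: [0.4, 1.0, -0.8]
finger_gap: 0.0852
```

>>> carry_out:
  plan:
    - {"x": 0,"y": 0,"z": 0,"yaw": -10,"grip": 100}
    - {"x": 0,"y": 0,"z": 0,"yaw": -12,"grip": 100}
    - {"x": 0,"y": 0,"z": 0,"yaw": -12,"grip": 100}

```text
clock: 1.58
tool_pos: [0.4207, 0.0684, 0.2068]
ee_rot: [[0.0, 0.938, -0.346], [0.0, -0.346, -0.938], [-1.0, 0.0, -0.0]]
wrist_force: [-0.1, -0.2, -0.3]
finger_gap: 0.0857
```

```bash
sed -i "s/s\['finger_gap'\].round(4)/round(float(s['finger_gap']),4)/" h.py
python3 -c "
from h import *
snap('w1')"
```

```text
t 1.575 [0.4207 0.0684 0.2068] jaw -20.2 gap 0.0857 F [-0.1 -0.2 -0.3] q [ 0.07 -0.23  1.67  0.    1.71  0.43]
```

View pics/w1.png

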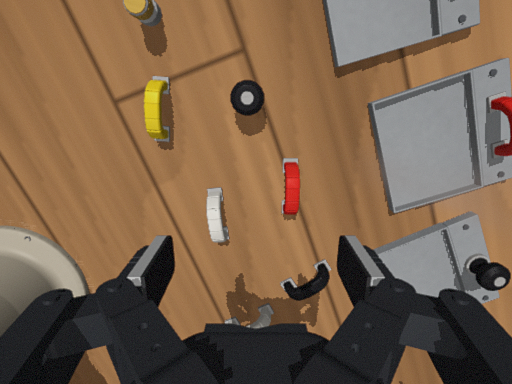

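```bash
cat >> h.py <<'E'
def crop(n,x0,y0,w,h,k,o):
    im=cv2.imread(f'pics/{n}.png')[y0:y0+h,x0:x0+w]
    im=cv2.resize(im,None,fx=k,fy=k,interpolation=cv2.INTER_CUBIC)
    for x in range((x0+9)//10*10,x0+w,10):
        cv2.line(im,((x-x0)*k,0),((x-x0)*k,6),(0,255,0),1);cv2.putText(im,str(x),((x-x0)*k-8,16),0,.35,(0,255,0),1)
    for y in range((y0+9)//10*10,y0+h,10):
        cv2.line(im,(0,(y-y0)*k),(6,(y-y0)*k),(0,255,0),1);cv2.putText(im,str(y),(8,(y-y0)*k+4),0,.35,(0,255,0),1)
    cv2.imwrite(f'pics/{o}.png',im)
E
python3 -c "
from h import *
crop('w1',220,70,120,80,6,'d0')
crop('w1',260,140,80,95,6,'d1')
crop('w1',265,245,80,70,6,'d2')"
```

```text
(no output)
```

View pics/d1.png

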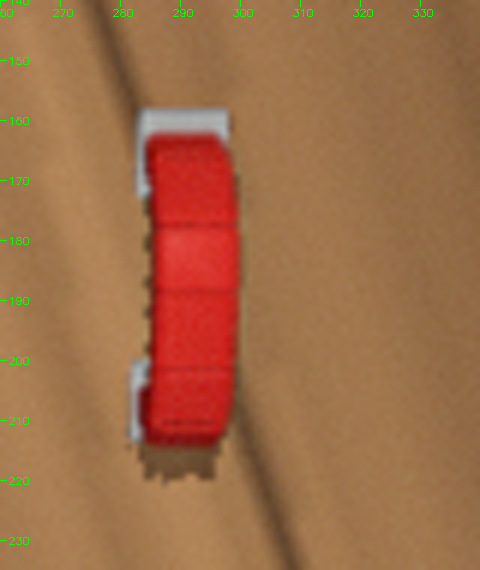

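View pics/d2.png

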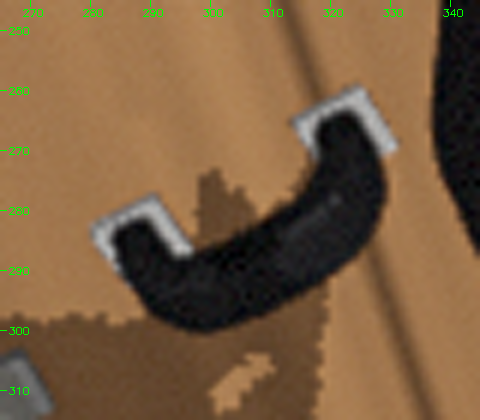

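View pics/d0.png

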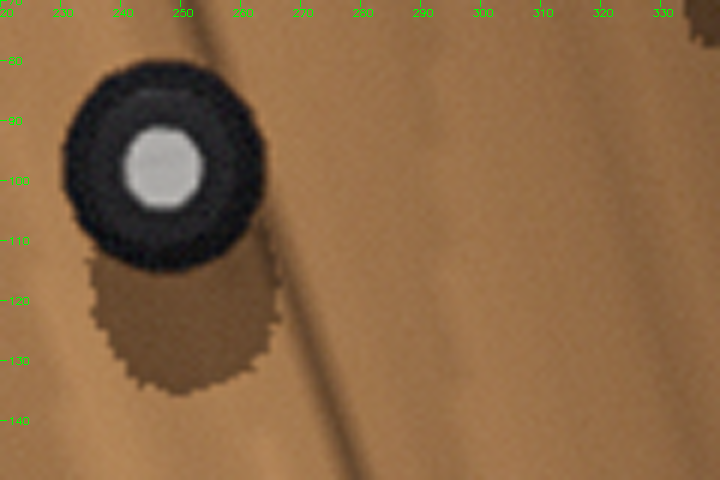

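```bash
python3 - <<'E'
from h import *
np.set_printoptions(precision=4,suppress=True)
W,_=load('w1')
def ang(a,b): d=b-a; return np.degrees(np.arctan2(d[1],d[0])),np.linalg.norm(d)
z=.004
P1=onz(W,280,284,z);P4=onz(W,325,259,z);P5=onz(W,331,270,z)
print('blk',(P1+P5)/2,ang(P1,P4),ang(P4,P5))
R1=onz(W,283,158.5,z);R2=onz(W,281.5,213.7,z);R3=onz(W,298,158.5,z)
print('red c',onz(W,292.7,188.5,.04),(R2+R3)/2,ang(R2,R1),ang(R1,R3))
T=.04;print('bar ang',ang(onz(W,286,177.5,T),onz(W,285.5,201.5,T)),ang(onz(W,300,177.5,T),onz(W,300,201.5,T)))
print('bknob',onz(W,247,97.2,.042), ang(onz(W,230.5,97,.031),onz(W,264,97,.031)))
E
```

```text
blk [ 0.4272 -0.1352  0.004 ] (np.float64(13.507197365670155), np.float64(0.08019471196005439)) (np.float64(-81.33264254960024), np.float64(0.021954495412118934))
red c [0.4527 0.0213 0.04  ] [0.4499 0.0121 0.004 ] (np.float64(69.95543128429047), np.float64(0.08037160447323102)) (np.float64(-20.19798466659348), np.float64(0.020155688486942516))
bar ang (np.float64(-109.48023935632354), np.float64(0.03176979142120551)) (np.float64(-107.47837335057451), np.float64(0.03180179294052442))
bknob [0.4377 0.1433 0.042 ] (np.float64(-20.206804051014874), np.float64(0.039128844515715404))
```

>>> carry_out:
  plan:
    - {"x": 0.029,"y": -0.056,"z": 0,"yaw": 0,"grip": 60}
    - {"x": 0.029,"y": -0.056,"z": -0.06,"yaw": 0,"grip": 60}
    - {"x": 0.029,"y": -0.056,"z": -0.12,"yaw": 0,"grip": 60}
    - {"x": 0.029,"y": -0.056,"z": -0.15,"yaw": 0,"grip": 60}
    - {"x": 0.029,"y": -0.056,"z": -0.15,"yaw": 0,"grip": 60}

```text
clock: 2.25
tool_pos: [0.4481, 0.0127, 0.0548]
ee_rot: [[-0.005, 0.938, -0.346], [0.0, -0.346, -0.938], [-1.0, -0.005, 0.001]]
wrist_force: [-0.1, 0.1, 0.7]
finger_gap: 0.0515
```

```bash
python3 -c "
from h import *
snap('w2')"
```

```text
t 2.25 [0.4481 0.0127 0.0548] jaw -20.3 gap 0.0515 F [-0.1  0.1  0.7] q [-0.05 -0.05  1.82 -0.    1.38  0.3 ]
```

View pics/w2.png

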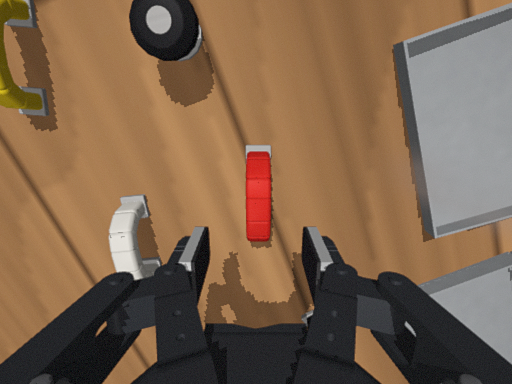

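>>> carry_out:
  plan:
    - {"x": 0,"y": 0,"z": -0.02,"yaw": 0,"grip": 60}
    - {"x": 0,"y": 0,"z": -0.043,"yaw": 0,"grip": 60}
    - {"x": 0,"y": 0,"z": -0.043,"yaw": 0,"grip": 60}
    - {"x": 0,"y": 0,"z": -0.043,"yaw": 0,"grip": 0}
    - {"x": 0,"y": 0,"z": -0.043,"yaw": 0,"grip": 0}
    - {"x": 0,"y": 0,"z": -0.043,"yaw": 0,"grip": 0}
    - {"x": 0,"y": 0,"z": -0.043,"yaw": 0,"grip": 0}

```text
clock: 3.18
tool_pos: [0.4528, 0.0115, 0.0178]
ee_rot: [[0.007, 0.937, -0.349], [-0.001, -0.349, -0.937], [-1.0, 0.007, -0.002]]
wrist_force: [-1.8, -0.2, 16.1]
finger_gap: -0.0
```

```bash
python3 -c "
from h import *
snap('w3')"
```

```text
t 3.175 [0.4528 0.0115 0.0178] jaw -20.4 gap -0.0 F [-1.8 -0.2 16.1] q [-0.06  0.    1.84 -0.    1.29  0.3 ]
```

View pics/w3.png

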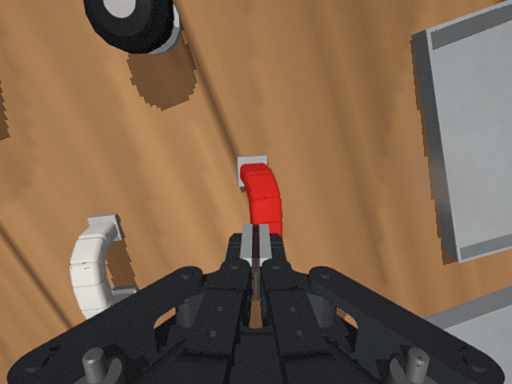

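```bash
python3 -c "
from h import *
snap('s1','side');snap('sc1','scene')
crop('s1',200,150,100,110,6,'e1');crop('sc1',220,150,90,80,7,'e2')"
```

```text
t 3.225 [0.4528 0.0115 0.0178] jaw -20.4 gap 0.0005 F [-0.8 -0.6 15.4] q [-0.06  0.    1.84 -0.    1.29  0.3 ]
t 3.275 [0.4528 0.0115 0.0177] jaw -20.4 gap 0.0002 F [-2.6 -1.1 16. ] q [-0.06  0.    1.84 -0.    1.29  0.3 ]
```

View pics/e1.png

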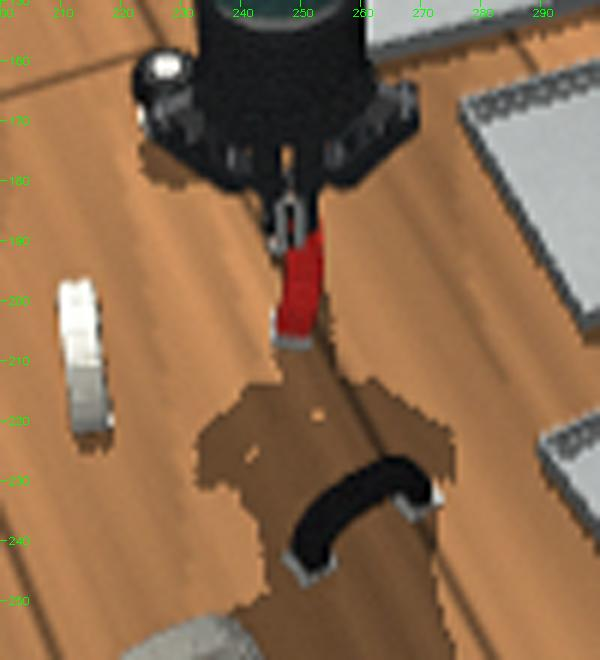

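View pics/e2.png

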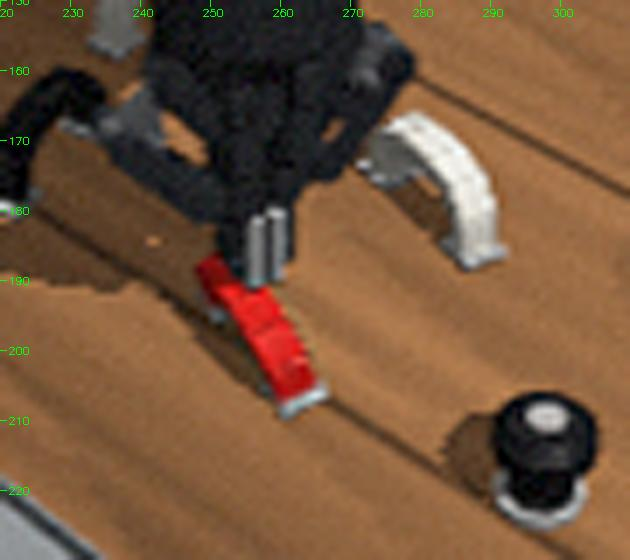

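```bash
python3 - <<'E'
from h import *
for n in('w3','w2','s1','sc1'):
    W,s=load(n); t=s['tool_pos'];R=s['ee_rot']
    print(n,'tcp',np.round(proj(W,t),1),'grasp',np.round(proj(W,t-.019*R[:,0]),1), '19 above', np.round(proj(W,t-.038*R[:,0]),1),
     'bar',np.round(proj(W,[.45,.0121,.034]),1),'end z0',np.round(proj(W,[.45,.0121,0]),1))
    if n=='w2': 
        for sg in(-1,1): print(np.round(proj(W,t+sg*.0257*R[:,1]),1),np.round(proj(W,t-.007*R[:,0]+sg*.0257*R[:,1]),1))
E
python3 -c "
from h import *
crop('w3',200,140,110,130,5,'e3');crop('w2',170,130,170,140,4,'e4')"
```

```text
w3 tcp [255.9 220.2] grasp [255.9 233.8] 19 above [255.9 250.7] bar [251.3 232.3] end z0 [251.7 210.3]
w2 tcp [255.9 220.2] grasp [255.9 233.8] 19 above [256.  250.7] bar [258.8 207.9] end z0 [258.5 192.5]
[216.5 220.2] [215.  224.8]
[295.3 220.2] [296.8 224.9]
s1 tcp [248.6 193.7] grasp [248.4 189.6] 19 above [248.2 185.4] bar [247.5 190.3] end z0 [247.8 197.5]
sc1 tcp [256.2 195.2] grasp [256.2 190.1] 19 above [256.2 184.9] bar [257.  190.5] end z0 [257.1 199.4]
```

View pics/e3.png

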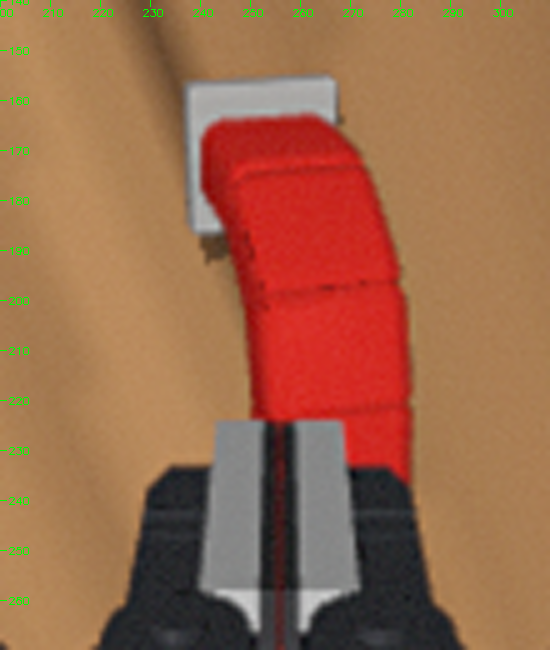

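View pics/e4.png

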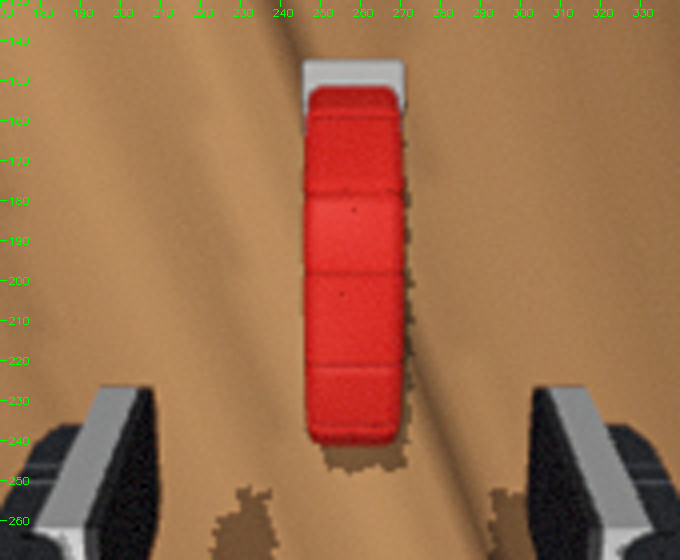

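>>> carry_out:
  plan:
    - {"x": 0,"y": 0,"z": 0.02,"yaw": 0,"grip": 0}
    - {"x": 0,"y": 0,"z": 0.05,"yaw": 0,"grip": 0}
    - {"x": 0,"y": 0,"z": 0.05,"yaw": 0,"grip": 60}
    - {"x": 0,"y": 0,"z": 0.05,"yaw": 0,"grip": 60}
    - {"x": 0,"y": 0,"z": 0.05,"yaw": 0,"grip": 60}

```text
clock: 3.95
tool_pos: [0.4493, 0.0119, 0.0629]
ee_rot: [[-0.002, 0.937, -0.349], [0.0, -0.349, -0.937], [-1.0, -0.002, 0.001]]
wrist_force: [-0.3, -1.1, -0.4]
finger_gap: 0.0511
```

```bash
python3 -c "
from h import *
snap('w4');snap('s4','side');snap('sc4','scene')
crop('s4',200,150,100,110,6,'e1')"
```

```text
t 3.95 [0.4493 0.0119 0.0629] jaw -20.4 gap 0.0511 F [-0.3 -1.1 -0.4] q [-0.06 -0.06  1.81 -0.    1.4   0.3 ]
t 4.0 [0.4493 0.0119 0.0629] jaw -20.4 gap 0.0512 F [0.1 0.1 0.3] q [-0.06 -0.06  1.81 -0.    1.4   0.3 ]
t 4.05 [0.4494 0.0119 0.063 ] jaw -20.4 gap 0.051 F [ 0.2 -0.4  0.5] q [-0.06 -0.06  1.81 -0.    1.4   0.3 ]
```

View pics/w4.png

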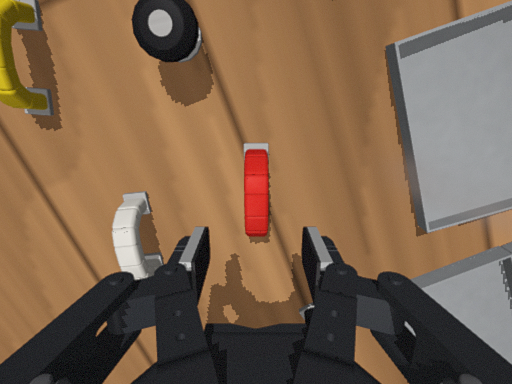

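View pics/e1.png

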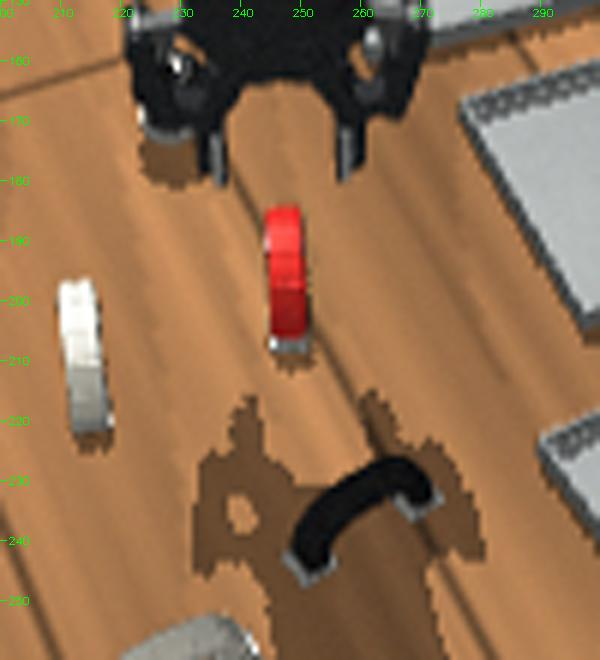

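```bash
python3 - <<'E'
from h import *
for n in('w4','s4','sc4'):
    W,s=load(n); t=s['tool_pos'];R=s['ee_rot']
    for b in (0,.013,.026): print(n,b,[np.round(proj(W,t-b*R[:,0]+sg*.03*R[:,1]),1) for sg in(-1,1)])
crop('sc4',220,130,90,80,7,'e2');crop('s4',215,160,60,60,10,'e1')
E
```

```text
w4 0 [array([209.9, 220.2]), array([301.9, 220.2])]
w4 0.013 [array([206.6, 229.1]), array([305.3, 229.2])]
w4 0.026 [array([202.8, 239.5]), array([309.2, 239.6])]
s4 0 [array([236.7, 184.5]), array([257.4, 183.7])]
s4 0.013 [array([236.5, 181.6]), array([257.4, 180.8])]
s4 0.026 [array([236.3, 178.6]), array([257.4, 177.8])]
sc4 0 [array([267., 179.]), array([246.9, 185.7])]
sc4 0.013 [array([267.1, 175.3]), array([246.8, 182.1])]
sc4 0.026 [array([267.1, 171.6]), array([246.7, 178.3])]
```

View pics/e2.png

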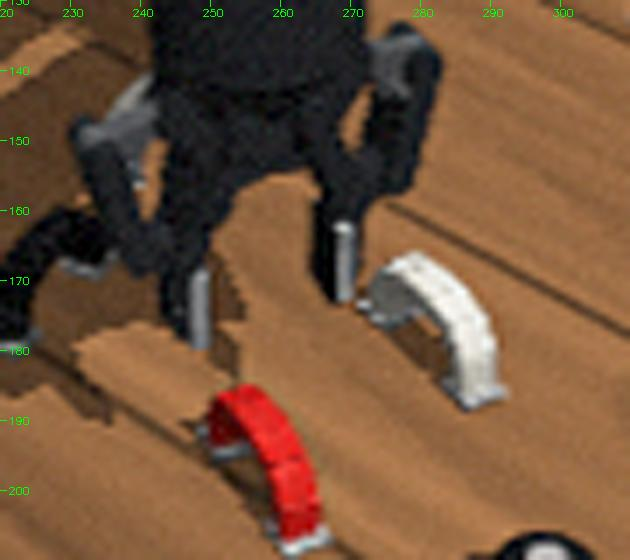

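View pics/e1.png

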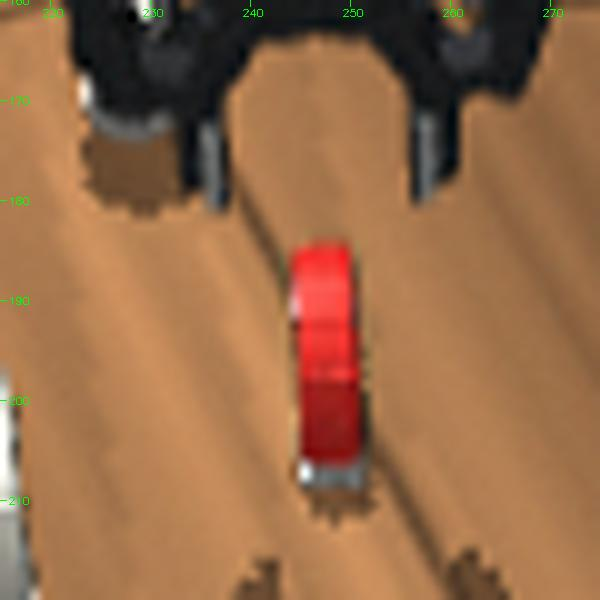

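>>> carry_out:
  plan:
    - {"x": 0,"y": 0,"z": -0.03,"yaw": 0,"grip": 45}
    - {"x": 0,"y": 0,"z": -0.06,"yaw": 0,"grip": 45}
    - {"x": 0,"y": 0,"z": -0.06,"yaw": 0,"grip": 45}
    - {"x": 0,"y": 0,"z": -0.06,"yaw": 0,"grip": 45}

```text
clock: 4.6
tool_pos: [0.4505, 0.0119, 0.0048]
ee_rot: [[0.001, 0.937, -0.349], [-0.0, -0.349, -0.937], [-1.0, 0.001, -0.0]]
wrist_force: [0.1, 0.1, -0.2]
finger_gap: 0.0384
```

```bash
python3 -c "
from h import *
snap('w5');snap('s5','side');snap('sc5','scene')
crop('s5',200,150,100,110,5,'e1');crop('sc5',220,140,90,80,7,'e2')"
```

```text
t 4.6 [0.4505 0.0119 0.0048] jaw -20.4 gap 0.0384 F [ 0.1  0.1 -0.2] q [-0.06  0.02  1.85 -0.    1.27  0.3 ]
t 4.65 [0.4509 0.0119 0.0052] jaw -20.4 gap 0.0384 F [-0.5 -0.6 -0.1] q [-0.06  0.02  1.85 -0.    1.27  0.3 ]
t 4.7 [0.4509 0.0119 0.0053] jaw -20.4 gap 0.0385 F [ 0.3 -0.3 -0.2] q [-0.06  0.02  1.85 -0.    1.27  0.3 ]
```

View pics/e2.png

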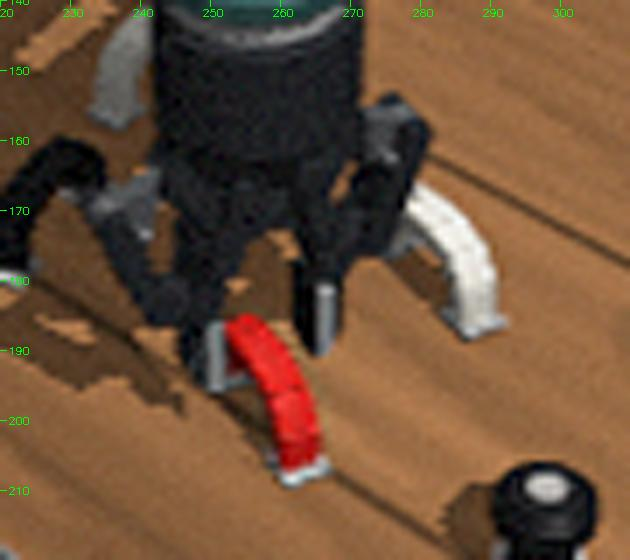

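View pics/e1.png

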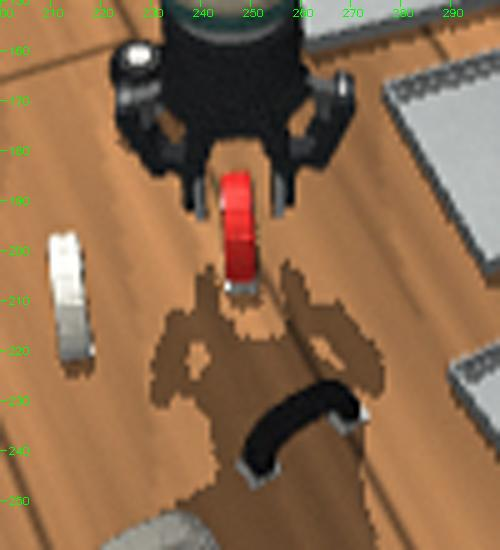

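View pics/w5.png

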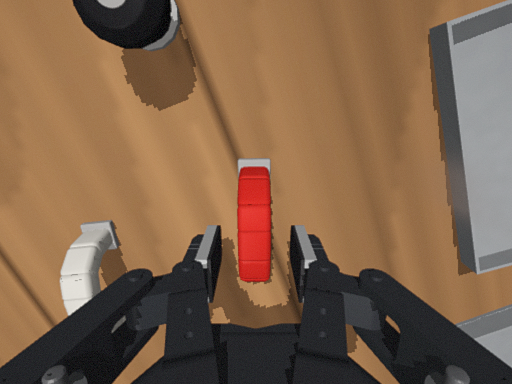

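```bash
python3 - <<'E'
from h import *
W,s=load('w5');t=s['tool_pos'];R=s['ee_rot']
c=np.array([.45,.0121,0]);u=np.array([.342,.94,0])
for a,z in [(.04,.003),(.04,0),(-.04,.003),(0,.04),(.02,.04),(-.02,.04),(.03,.034),(-.03,.034)]: print(a,z,np.round(proj(W,c+a*u+[0,0,z]),1))
o,_=ray(W,0,0);print('cam',o,'rel',R.T@(o-t)); print('look',-W['view'][2,:3])
E
```

```text
0.04 0.003 [254.5 159.4]
0.04 0 [254.6 158.3]
-0.04 0.003 [255.5 271.3]
0 0.04 [255.  247.8]
0.02 0.04 [254.7 213.2]
-0.02 0.04 [255.3 279.9]
0.03 0.034 [254.6 190.9]
-0.03 0.034 [255.4 288. ]
cam [0.47698347 0.08419574 0.17273369] rel [-0.16786788 -0.00023122 -0.07707117]
look [-0.10419404 -0.28089994 -0.95406437]
```

```bash
python3 - <<'E'
from h import *
S,s=load('sc5');D,_=load('s5');R=s['ee_rot']
for a,b in [((251,195.5),(256,193)),((265.5,190),(241,193.5))]:
    X,e=tri(S,a,D,b);print(X,e,R.T@(X-s['tool_pos']))
E
```

```text
[0.4700288  0.00380587 0.02249176] 0.006639914609217118 [-0.01714703  0.02076038  0.00085207]
[0.42809886 0.0190558  0.02387272] 0.006953889054781613 [-0.01863884 -0.02385171  0.00120378]
```

>>> carry_out:
  plan:
    - {"x": 0,"y": 0,"z": 0,"yaw": 0,"grip": 0}
    - {"x": 0,"y": 0,"z": 0,"yaw": 0,"grip": 0}
    - {"x": 0,"y": 0,"z": 0,"yaw": 0,"grip": 0}
    - {"x": 0,"y": 0,"z": 0,"yaw": 0,"grip": 0}

```text
clock: 5.25
tool_pos: [0.4503, 0.0119, 0.0046]
ee_rot: [[0.001, 0.937, -0.349], [-0.0, -0.349, -0.937], [-1.0, 0.001, -0.0]]
wrist_force: [-1.7, -1.2, 5.5]
finger_gap: 0.017
```

```bash
python3 -c "
from h import *
snap('w6')"
```

```text
t 5.25 [0.4503 0.0119 0.0046] jaw -20.4 gap 0.017 F [-1.7 -1.2  5.5] q [-0.06  0.02  1.85 -0.    1.27  0.3 ]
```

View pics/w6.png

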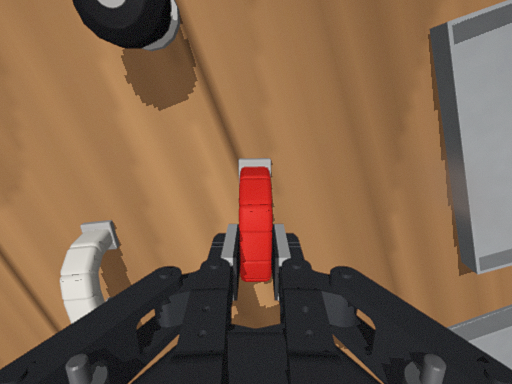

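>>> carry_out:
  plan:
    - {"x": 0,"y": 0,"z": 0.03,"yaw": 0,"grip": 0}
    - {"x": 0,"y": 0,"z": 0.06,"yaw": 0,"grip": 0}
    - {"x": 0.03,"y": 0,"z": 0.1,"yaw": 0,"grip": 0}
    - {"x": 0.06,"y": 0,"z": 0.1,"yaw": 0,"grip": 0}
    - {"x": 0.06,"y": 0,"z": 0.1,"yaw": 0,"grip": 0}

```text
clock: 5.92
tool_pos: [0.5108, 0.0119, 0.1037]
ee_rot: [[0.0, 0.937, -0.349], [-0.0, -0.349, -0.937], [-1.0, 0.0, -0.0]]
wrist_force: [-0.3, 0.3, -0.4]
finger_gap: 0.0167
```

```bash
python3 -c "
from h import *
snap('w7');snap('s7','side')
crop('w1',320,0,192,310,2,'f1')
W,_=load('w1')
for q in [(368,103),(394,213),(333,68)]: print(onz(W,*q,.015))"
```

```text
t 5.925 [0.5108 0.0119 0.1037] jaw -20.4 gap 0.0167 F [-0.3  0.3 -0.4] q [-0.05  0.07  1.59 -0.    1.48  0.31]
t 5.975 [0.5097 0.0119 0.1031] jaw -20.4 gap 0.0169 F [ 0.6  0.3 -0.6] q [-0.05  0.07  1.59 -0.    1.48  0.31]
[0.5741136  0.08578781 0.015     ]
[ 0.57386328 -0.07012063  0.015     ]
[0.54441616 0.13923922 0.015     ]
```

View pics/w7.png

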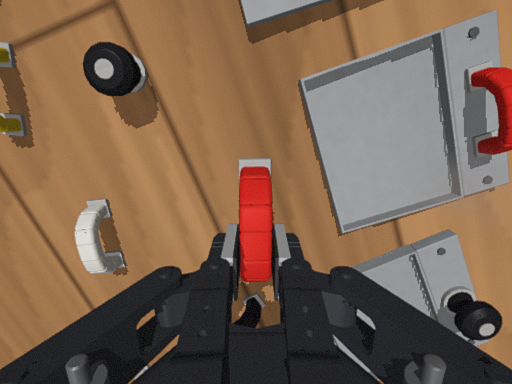

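View pics/f1.png

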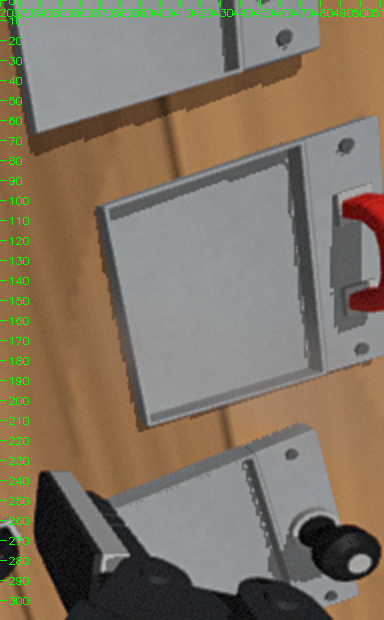

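```bash
python3 - <<'E'
from h import *
W,s=load('w7')
P=[onz(W,*q,.015) for q in [(301,80),(343,234),(508,183),(497,12)]]
for p in P: print(p.round(4))
m=(P[0]+P[1])/2; y=P[0]-P[1]; print(np.linalg.norm(y)); y/=np.linalg.norm(y); x=np.array([y[1],-y[0],0]); print('yaw',np.degrees(np.arctan2(x[1],x[0])), 'c',m+.06*x)
m2=(P[2]+P[3])/2; print('c2',m2-.104*x, np.linalg.norm(P[1]-P[2]))
d=P[2]-P[1];print(np.degrees(np.arctan2(d[1],d[0])))
E
```

```text
[0.5787 0.0831 0.015 ]
[ 0.5741 -0.0714  0.015 ]
[ 0.7359 -0.0739  0.015 ]
[0.7415 0.0771 0.015 ]
0.15459103477438302
yaw -1.6759041778664148 c [0.63637806 0.00408655 0.015     ]
c2 [0.63472799 0.00461956 0.015     ] 0.1617861141332568
-0.8891141976198578
```

>>> carry_out:
  plan:
    - {"x": 0.02,"y": 0.005,"z": 0,"yaw": -10,"grip": 0}
    - {"x": 0.04,"y": 0.01,"z": 0,"yaw": -20,"grip": 0}
    - {"x": 0.06,"y": 0.015,"z": 0,"yaw": -30,"grip": 0}
    - {"x": 0.08,"y": 0.02,"z": 0,"yaw": -40,"grip": 0}
    - {"x": 0.1,"y": 0.025,"z": 0,"yaw": -50,"grip": 0}
    - {"x": 0.12,"y": 0.03,"z": 0,"yaw": -60,"grip": 0}
    - {"x": 0.128,"y": 0.032,"z": 0,"yaw": -71,"grip": 0}
    - {"x": 0.128,"y": 0.032,"z": 0,"yaw": -71,"grip": 0}

```text
clock: 7.02
tool_pos: [0.6372, 0.044, 0.1032]
ee_rot: [[-0.001, -0.023, -1.0], [-0.0, -1.0, 0.023], [-1.0, 0.0, 0.001]]
wrist_force: [0.0, 0.3, -0.6]
finger_gap: 0.0169
```

>>> carry_out:
  plan:
    - {"x": 0,"y": 0,"z": -0.03,"yaw": 0,"grip": 0}
    - {"x": 0,"y": 0,"z": -0.05,"yaw": 0,"grip": 0}
    - {"x": 0,"y": 0,"z": -0.05,"yaw": 0,"grip": 0}

```text
clock: 7.4
tool_pos: [0.6361, 0.0438, 0.0515]
ee_rot: [[-0.005, -0.023, -1.0], [-0.0, -1.0, 0.023], [-1.0, 0.0, 0.005]]
wrist_force: [-0.1, 0.2, 0.1]
finger_gap: 0.0167
```

```bash
python3 -c "
from h import *
snap('w8');snap('s8','side');crop('s8',240,110,140,150,4,'e1')"
```

```text
t 7.4 [0.6361 0.0438 0.0515] jaw -91.3 gap 0.0167 F [-0.1  0.2  0.1] q [ 0.01  0.47  1.23 -0.    1.45  1.61]
t 7.45 [0.6371 0.0438 0.0533] jaw -91.4 gap 0.017 F [-0.   0.2  0.2] q [ 0.01  0.46  1.22 -0.    1.45  1.61]
```

View pics/w8.png

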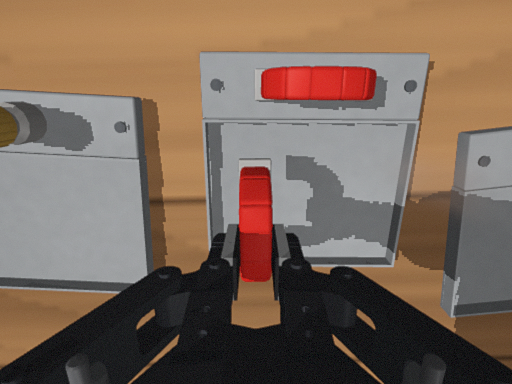

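View pics/e1.png

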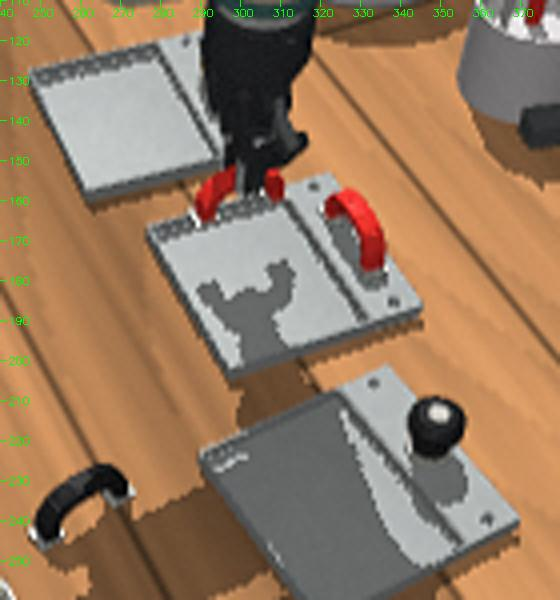

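>>> carry_out:
  plan:
    - {"x": 0,"y": 0,"z": -0.02,"yaw": 0,"grip": 0}
    - {"x": 0,"y": 0,"z": -0.035,"yaw": 0,"grip": 0}
    - {"x": 0,"y": 0,"z": -0.042,"yaw": 0,"grip": 0}
    - {"x": 0,"y": 0,"z": -0.044,"yaw": 0,"grip": 0}
    - {"x": 0,"y": 0,"z": -0.044,"yaw": 0,"grip": 0}

```text
clock: 8.12
tool_pos: [0.6381, 0.0439, 0.0101]
ee_rot: [[0.0, -0.025, -1.0], [-0.0, -1.0, 0.025], [-1.0, 0.0, -0.0]]
wrist_force: [0.3, 0.1, -0.6]
finger_gap: 0.0169
```

>>> carry_out:
  plan:
    - {"x": 0,"y": 0,"z": -0.002,"yaw": 0,"grip": 0}
    - {"x": 0,"y": 0,"z": -0.003,"yaw": 0,"grip": 0}
    - {"x": 0,"y": 0,"z": -0.003,"yaw": 0,"grip": 0}

```text
clock: 8.5
tool_pos: [0.6382, 0.044, 0.0077]
ee_rot: [[0.001, -0.025, -1.0], [-0.0, -1.0, 0.025], [-1.0, 0.0, -0.001]]
wrist_force: [-1.2, -0.1, 3.4]
finger_gap: 0.017
```

Contact with the tray floor (3 N). Releasing and rising.

>>> carry_out:
  plan:
    - {"x": 0,"y": 0,"z": 0,"yaw": 0,"grip": 40}
    - {"x": 0,"y": 0,"z": 0,"yaw": 0,"grip": 40}
    - {"x": 0,"y": 0,"z": 0,"yaw": 0,"grip": 40}
    - {"x": 0,"y": 0,"z": 0.04,"yaw": 0,"grip": 40}
    - {"x": 0,"y": 0,"z": 0.1,"yaw": 0,"grip": 40}
    - {"x": -0.05,"y": -0.03,"z": 0.15,"yaw": 0,"grip": 50}
    - {"x": -0.1,"y": -0.07,"z": 0.18,"yaw": 0,"grip": 50}
    - {"x": -0.15,"y": -0.11,"z": 0.18,"yaw": 0,"grip": 50}

```text
clock: 9.5
tool_pos: [0.5043, -0.0536, 0.1867]
ee_rot: [[0.004, -0.024, -1.0], [-0.001, -1.0, 0.024], [-1.0, 0.001, -0.004]]
wrist_force: [0.1, -0.6, 0.2]
finger_gap: 0.0428
```

```bash
python3 -c "
from h import *
snap('w9');snap('s9','side');crop('s9',240,110,140,150,4,'e1')"
```

```text
t 9.5 [ 0.5043 -0.0536  0.1867] jaw -91.4 gap 0.0428 F [ 0.1 -0.6  0.2] q [-0.18  0.    1.49 -0.    1.64  1.42]
t 9.55 [ 0.4994 -0.057   0.1859] jaw -91.6 gap 0.0428 F [ 2.7 -2.7  1.9] q [-0.19 -0.    1.5  -0.    1.65  1.41]
```

View pics/w9.png

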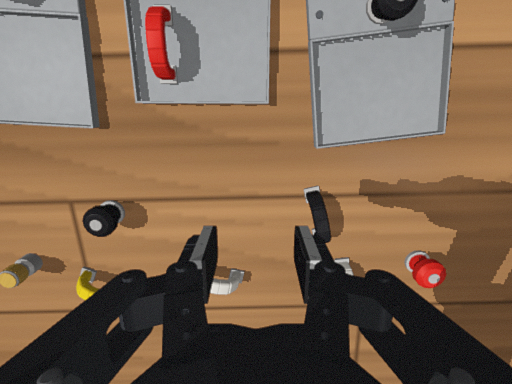

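View pics/e1.png

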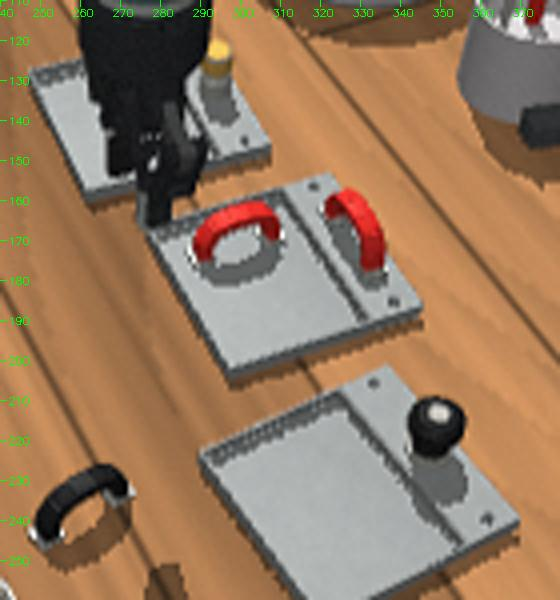

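```bash
python3 - <<'E'
from h import *
S=camera_params('scene')
for q in [(236,157),(250,146),(242,142)]: print(onz(S,*q,.003 if q[0]!=242 else .035).round(3))
W,_=load('w9')
print(onz(W,320,215,.03),onz(W,428,278,.04),onz(W,95,225,.042))
E
```

```text
[ 0.356 -0.168  0.003]
[ 0.283 -0.176  0.003]
[ 0.316 -0.179  0.035]
[ 0.43759428 -0.13265417  0.03      ] [ 0.34910109 -0.27560385  0.04      ] [0.43620012 0.14424931 0.042     ]
```

>>> carry_out:
  plan:
    - {"x": -0.03,"y": -0.035,"z": 0,"yaw": 8,"grip": 50}
    - {"x": -0.061,"y": -0.069,"z": -0.05,"yaw": 15,"grip": 50}
    - {"x": -0.061,"y": -0.069,"z": -0.1,"yaw": 15,"grip": 50}
    - {"x": -0.061,"y": -0.069,"z": -0.125,"yaw": 15,"grip": 50}
    - {"x": -0.061,"y": -0.069,"z": -0.125,"yaw": 15,"grip": 50}

```text
clock: 10.22
tool_pos: [0.4426, -0.1211, 0.0573]
ee_rot: [[-0.004, 0.234, -0.972], [0.002, -0.972, -0.234], [-1.0, -0.002, 0.004]]
wrist_force: [0.8, -0.1, 0.5]
finger_gap: 0.043
```

```bash
python3 -c "
from h import *
snap('w10');crop('w10',190,110,130,160,4,'e1')"
```

```text
t 10.225 [ 0.4426 -0.1211  0.0573] jaw -76.4 gap 0.043 F [ 0.8 -0.1  0.5] q [-0.35 -0.03  1.78  0.    1.39  0.99]
```

View pics/e1.png

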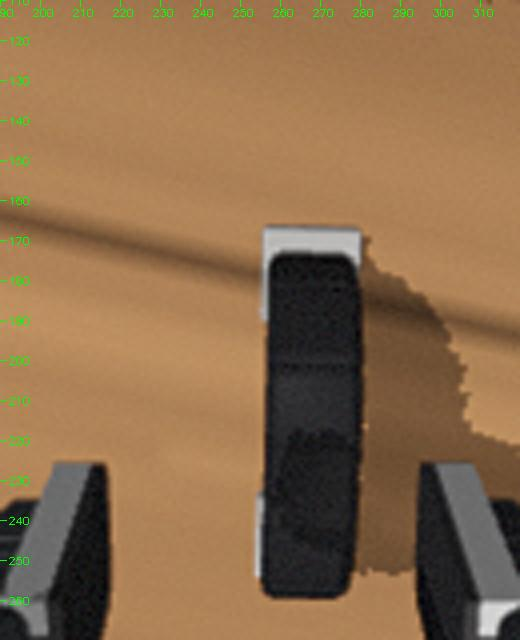

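```bash
python3 - <<'E'
from h import *
W,s=load('w10')
for z in(.002,.004):
    a,b,c=[onz(W,*q,z) for q in[(256,167),(280.3,167),(254.3,254.5)]]
    d=a-c;print(((b+c)/2).round(4),np.linalg.norm(d),np.degrees(np.arctan2(d[1],d[0])),np.linalg.norm(a-b))
E
```

```text
[ 0.4258 -0.1345  0.002 ] 0.08148364816666055 12.538469670066894 0.019834718203252437
[ 0.4267 -0.1342  0.004 ] 0.08075242259728699 12.538469670066887 0.019656723557236175
```

>>> carry_out:
  plan:
    - {"x": -0.016,"y": -0.0135,"z": 0,"yaw": -0.5,"grip": 50}
    - {"x": -0.016,"y": -0.0135,"z": -0.03,"yaw": -0.5,"grip": 50}
    - {"x": -0.016,"y": -0.0135,"z": -0.053,"yaw": -0.5,"grip": 50}
    - {"x": -0.016,"y": -0.0135,"z": -0.053,"yaw": -0.5,"grip": 50}
    - {"x": -0.016,"y": -0.0135,"z": -0.053,"yaw": -0.5,"grip": 50}

```text
clock: 10.9
tool_pos: [0.4291, -0.1356, 0.0082]
ee_rot: [[0.003, 0.226, -0.974], [-0.001, -0.974, -0.226], [-1.0, 0.002, -0.002]]
wrist_force: [0.5, -0.2, 0.7]
finger_gap: 0.0428
```

```bash
python3 -c "
from h import *
snap('w11')"
```

```text
t 10.9 [ 0.4291 -0.1356  0.0082] jaw -76.9 gap 0.0428 F [ 0.5 -0.2  0.7] q [-0.39  0.01  1.86 -0.    1.27  0.95]
```

View pics/w11.png

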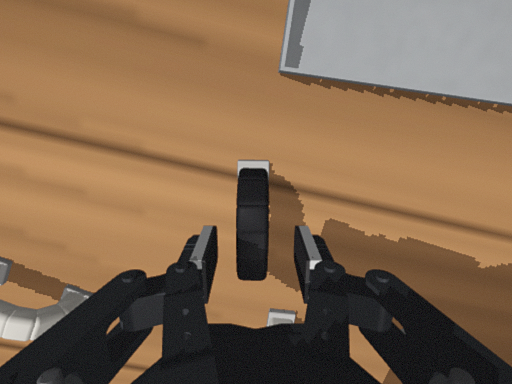

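>>> carry_out:
  plan:
    - {"x": -0.001,"y": 0,"z": -0.004,"yaw": 0,"grip": 50}
    - {"x": -0.001,"y": 0,"z": -0.004,"yaw": 0,"grip": 0}
    - {"x": -0.001,"y": 0,"z": -0.004,"yaw": 0,"grip": 0}
    - {"x": -0.001,"y": 0,"z": -0.004,"yaw": 0,"grip": 0}
    - {"x": -0.001,"y": 0,"z": -0.004,"yaw": 0,"grip": 0}
    - {"x": -0.001,"y": 0,"z": -0.004,"yaw": 0,"grip": 0}

```text
clock: 11.7
tool_pos: [0.4268, -0.1353, 0.0024]
ee_rot: [[0.0, 0.226, -0.974], [-0.0, -0.974, -0.226], [-1.0, 0.0, -0.0]]
wrist_force: [-0.1, 0.3, 3.4]
finger_gap: 0.0169
```

```bash
python3 -c "
from h import *
print(state())"|grep -E "tool_pos|gap"
```

```text
-3.98006374e-01,  4.18001451e-03]), 'tool_pos': array([ 0.42679086, -0.13526784,  0.00241274]), 'ee_rot': array([[ 1.97264689e-04,  2.26018351e-01, -9.74123024e-01],
       [-9.99999969e-01,  1.90007731e-04, -1.58418850e-04]]), 'wrist_force': array([-0.13940422,  0.31344067,  3.37491006]), 'torque': array([0.08742035, 0.15765622, 0.01568388]), 'finger_gap': 0.016889642246063204}
```

>>> carry_out:
  plan:
    - {"x": 0,"y": 0,"z": 0.03,"yaw": 0,"grip": 0}
    - {"x": 0,"y": 0,"z": 0.08,"yaw": 0,"grip": 0}
    - {"x": 0.04,"y": 0.02,"z": 0.1,"yaw": -5,"grip": 0}
    - {"x": 0.09,"y": 0.045,"z": 0.1,"yaw": -10,"grip": 0}
    - {"x": 0.14,"y": 0.07,"z": 0.1,"yaw": -14.5,"grip": 0}
    - {"x": 0.19,"y": 0.095,"z": 0.1,"yaw": -14.5,"grip": 0}
    - {"x": 0.209,"y": 0.105,"z": 0.1,"yaw": -14.5,"grip": 0}
    - {"x": 0.209,"y": 0.105,"z": 0.1,"yaw": -14.5,"grip": 0}

```text
clock: 12.7
tool_pos: [0.636, -0.0294, 0.1008]
ee_rot: [[-0.002, -0.024, -1.0], [0.0, -1.0, 0.024], [-1.0, -0.0, 0.002]]
wrist_force: [0.0, 0.5, -0.8]
finger_gap: 0.0169
```

>>> carry_out:
  plan:
    - {"x": 0,"y": 0,"z": -0.03,"yaw": 0,"grip": 0}
    - {"x": 0,"y": 0,"z": -0.055,"yaw": 0,"grip": 0}
    - {"x": 0,"y": 0,"z": -0.055,"yaw": 0,"grip": 0}
    - {"x": 0,"y": 0,"z": -0.055,"yaw": 0,"grip": 0}

```text
clock: 13.2
tool_pos: [0.6359, -0.0307, 0.0487]
ee_rot: [[0.002, -0.026, -1.0], [-0.0, -1.0, 0.026], [-1.0, 0.0, -0.002]]
wrist_force: [0.4, 0.6, -0.7]
finger_gap: 0.0166
```

```bash
python3 -c "
from h import *
snap('w12')"
```

```text
t 13.2 [ 0.6359 -0.0307  0.0487] jaw -91.5 gap 0.0166 F [ 0.4  0.6 -0.7] q [-0.11  0.46  1.24 -0.    1.44  1.49]
```

View pics/w12.png

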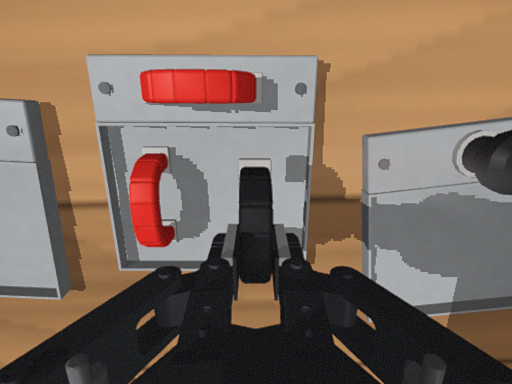

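>>> carry_out:
  plan:
    - {"x": 0,"y": 0,"z": -0.02,"yaw": 0,"grip": 0}
    - {"x": 0,"y": 0,"z": -0.035,"yaw": 0,"grip": 0}
    - {"x": 0,"y": 0,"z": -0.04,"yaw": 0,"grip": 0}
    - {"x": 0,"y": 0,"z": -0.043,"yaw": 0,"grip": 0}
    - {"x": 0,"y": 0,"z": -0.044,"yaw": 0,"grip": 0}
    - {"x": 0,"y": 0,"z": -0.044,"yaw": 0,"grip": 0}

```text
clock: 14.0
tool_pos: [0.6357, -0.0302, 0.0054]
ee_rot: [[-0.0, -0.025, -1.0], [-0.0, -1.0, 0.025], [-1.0, 0.0, 0.0]]
wrist_force: [-9.8, 1.2, 13.4]
finger_gap: 0.0165
```

>>> carry_out:
  plan:
    - {"x": 0,"y": 0,"z": 0.001,"yaw": 0,"grip": 0}
    - {"x": 0,"y": 0,"z": 0.001,"yaw": 0,"grip": 40}
    - {"x": 0,"y": 0,"z": 0.001,"yaw": 0,"grip": 40}
    - {"x": 0,"y": 0,"z": 0.001,"yaw": 0,"grip": 40}
    - {"x": 0,"y": 0,"z": 0.04,"yaw": 0,"grip": 40}
    - {"x": 0,"y": 0,"z": 0.1,"yaw": 0,"grip": 40}
    - {"x": -0.04,"y": -0.03,"z": 0.15,"yaw": 0,"grip": 80}
    - {"x": -0.08,"y": -0.07,"z": 0.18,"yaw": 0,"grip": 80}

```text
clock: 15.0
tool_pos: [0.5613, -0.0947, 0.1809]
ee_rot: [[0.003, -0.023, -1.0], [-0.001, -1.0, 0.023], [-1.0, 0.001, -0.003]]
wrist_force: [1.2, -1.5, 0.3]
finger_gap: 0.068
```

```bash
python3 -c "
from h import *
snap('w13');snap('s13','side');crop('s13',240,110,140,150,4,'e1')"
```

```text
t 15.0 [ 0.5613 -0.0947  0.1809] jaw -91.3 gap 0.068 F [ 1.2 -1.5  0.3] q [-0.23  0.18  1.31 -0.    1.65  1.36]
t 15.05 [ 0.5593 -0.0996  0.1856] jaw -91.6 gap 0.0681 F [-0.3 -3.8  3.5] q [-0.24  0.17  1.31 -0.    1.65  1.36]
```

View pics/w13.png

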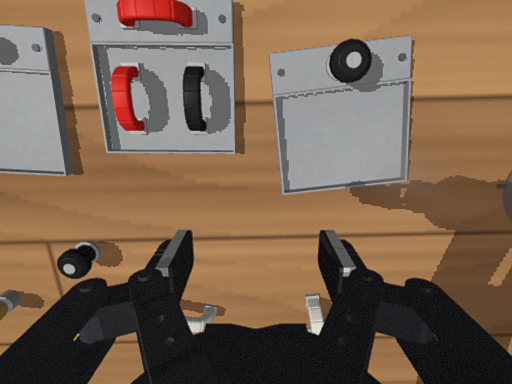

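View pics/e1.png

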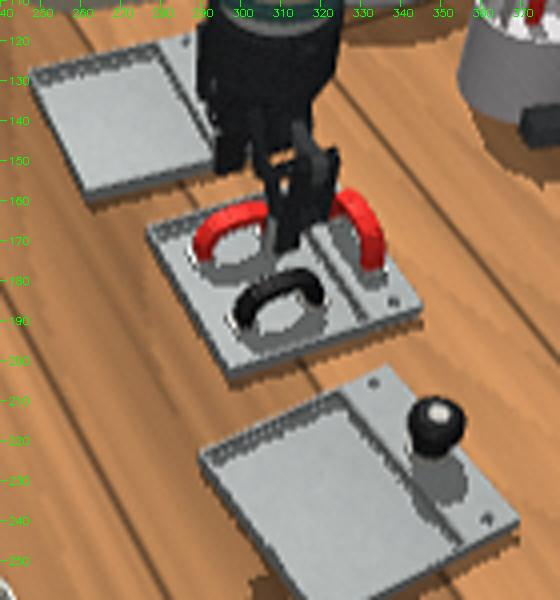

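>>> carry_out:
  plan:
    - {"x": -0.04,"y": -0.035,"z": 0,"yaw": 0,"grip": 80}
    - {"x": -0.08,"y": -0.07,"z": 0,"yaw": 0,"grip": 80}
    - {"x": -0.12,"y": -0.105,"z": 0,"yaw": 0,"grip": 80}
    - {"x": -0.16,"y": -0.14,"z": 0,"yaw": 0,"grip": 80}
    - {"x": -0.205,"y": -0.176,"z": 0,"yaw": 0,"grip": 80}
    - {"x": -0.205,"y": -0.176,"z": -0.06,"yaw": 0,"grip": 80}
    - {"x": -0.205,"y": -0.176,"z": -0.08,"yaw": 0,"grip": 80}
    - {"x": -0.205,"y": -0.176,"z": -0.08,"yaw": 0,"grip": 80}

```text
clock: 16.1
tool_pos: [0.3557, -0.2697, 0.0966]
ee_rot: [[-0.003, -0.025, -1.0], [0.003, -1.0, 0.025], [-1.0, -0.003, 0.003]]
wrist_force: [0.4, 0.2, -0.7]
finger_gap: 0.0684
```

```bash
python3 - <<'E'
from h import *
snap('w14')
W,s=load('w13')
P=[onz(W,*q,.015) for q in [(283,194),(408,180),(411,38),(270,56)]]
for p in P: print(p.round(4))
m=(P[0]+P[1])/2; y=P[0]-P[1]; y/=np.linalg.norm(y); x=np.array([y[1],-y[0],0]); print('yaw',np.degrees(np.arctan2(x[1],x[0])), 'c',m+.06*x,(P[2]+P[3])/2-.104*x)
E
```

```text
t 16.1 [ 0.3557 -0.2697  0.0966] jaw -91.4 gap 0.0684 F [ 0.4  0.2 -0.7] q [-0.73 -0.1   1.78  0.    1.47  0.86]
[ 0.5201 -0.1282  0.015 ]
[ 0.5349 -0.283   0.015 ]
[ 0.6939 -0.2641  0.015 ]
[ 0.6797 -0.113   0.015 ]
yaw 5.4715244804496175 c [ 0.58721151 -0.19986692  0.015     ] [ 0.58325302 -0.1984945   0.015     ]
```

View pics/w14.png

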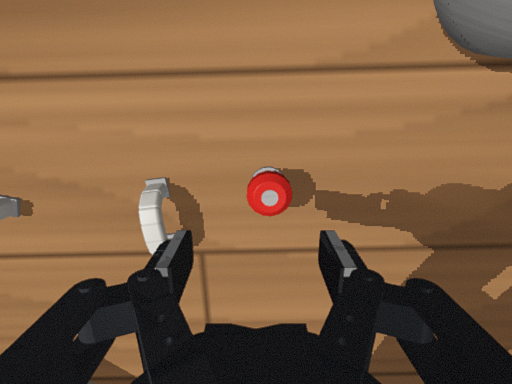

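```bash
python3 - <<'E'
from h import *
W,s=load('w14')
print(onz(W,269.5,198.3,.042)-s['tool_pos'],onz(W,269.5,193,.031)-s['tool_pos']);print([ (onz(W,*q,z)-s['tool_pos']).round(4) for q,z in [((163,190),.003),((165,215),.03),((176,237),.003)]])
E
```

```text
[-0.00603971 -0.01117219 -0.05459699] [-0.00518773 -0.01166921 -0.06559699]
[array([-0.0095,  0.0918, -0.0936]), array([-0.0245,  0.0833, -0.0666]), array([-0.0612,  0.0847, -0.0936])]
```

>>> carry_out:
  plan:
    - {"x": -0.0055,"y": -0.011,"z": 0,"yaw": 0,"grip": 66}
    - {"x": -0.0055,"y": -0.011,"z": -0.05,"yaw": 0,"grip": 66}
    - {"x": -0.0055,"y": -0.011,"z": -0.08,"yaw": 0,"grip": 66}
    - {"x": -0.0055,"y": -0.011,"z": -0.093,"yaw": 0,"grip": 66}
    - {"x": -0.0055,"y": -0.011,"z": -0.093,"yaw": 0,"grip": 66}

```text
clock: 16.77
tool_pos: [0.3512, -0.282, 0.006]
ee_rot: [[0.0, -0.025, -1.0], [-0.0, -1.0, 0.025], [-1.0, 0.0, -0.0]]
wrist_force: [-0.3, -0.2, 0.6]
finger_gap: 0.0561
```

```bash
python3 -c "
from h import *
snap('w15');snap('s15','side');crop('s15',200,230,110,100,5,'e1')"
```

```text
t 16.775 [ 0.3512 -0.282   0.006 ] jaw -91.4 gap 0.0561 F [-0.3 -0.2  0.6] q [-0.76  0.02  1.85 -0.    1.27  0.84]
t 16.825 [ 0.3517 -0.2824  0.0068] jaw -91.4 gap 0.0564 F [0.  0.2 0.4] q [-0.76  0.02  1.85 -0.    1.27  0.84]
```

View pics/w15.png

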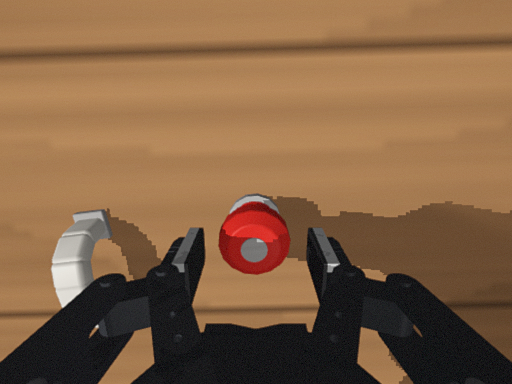

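View pics/e1.png

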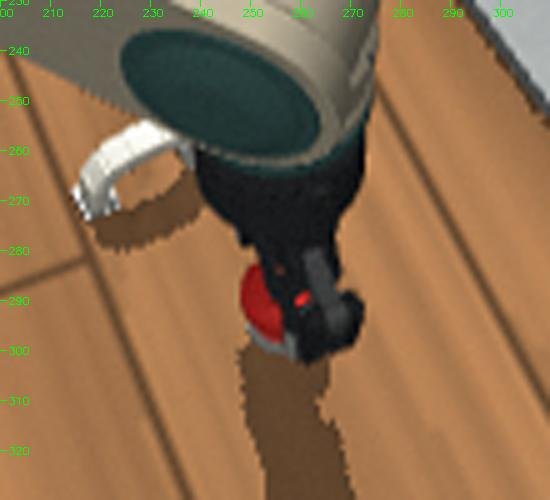

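>>> carry_out:
  plan:
    - {"x": 0,"y": 0,"z": -0.006,"yaw": 0,"grip": 66}
    - {"x": 0,"y": 0,"z": -0.006,"yaw": 0,"grip": 0}
    - {"x": 0,"y": 0,"z": -0.006,"yaw": 0,"grip": 0}
    - {"x": 0,"y": 0,"z": -0.006,"yaw": 0,"grip": 0}
    - {"x": 0,"y": 0,"z": -0.006,"yaw": 0,"grip": 0}
    - {"x": 0,"y": 0,"z": -0.006,"yaw": 0,"grip": 0}

```text
clock: 17.62
tool_pos: [0.3513, -0.2818, -0.0001]
ee_rot: [[0.001, -0.025, -1.0], [-0.001, -1.0, 0.025], [-1.0, 0.001, -0.001]]
wrist_force: [-0.2, 0.4, 6.0]
finger_gap: 0.0376
```

```bash
python3 -c "
from h import *
snap('w16')"
```

```text
t 17.625 [ 3.513e-01 -2.818e-01 -1.000e-04] jaw -91.4 gap 0.0376 F [-0.2  0.4  6. ] q [-0.76  0.03  1.86 -0.    1.26  0.84]
```

View pics/w16.png

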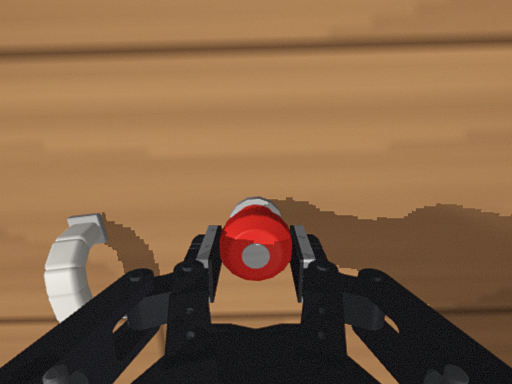

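>>> carry_out:
  plan:
    - {"x": 0,"y": 0,"z": 0.03,"yaw": 0,"grip": 0}
    - {"x": 0,"y": 0,"z": 0.08,"yaw": 0,"grip": 0}
    - {"x": 0.04,"y": 0.01,"z": 0.1,"yaw": 2,"grip": 0}
    - {"x": 0.09,"y": 0.02,"z": 0.1,"yaw": 4,"grip": 0}
    - {"x": 0.14,"y": 0.03,"z": 0.1,"yaw": 6,"grip": 0}
    - {"x": 0.19,"y": 0.04,"z": 0.1,"yaw": 6,"grip": 0}
    - {"x": 0.239,"y": 0.051,"z": 0.1,"yaw": 6,"grip": 0}
    - {"x": 0.239,"y": 0.051,"z": 0.1,"yaw": 6,"grip": 0}

```text
clock: 18.68
tool_pos: [0.5914, -0.2289, 0.0967]
ee_rot: [[-0.003, 0.082, -0.997], [0.002, -0.997, -0.082], [-1.0, -0.002, 0.003]]
wrist_force: [-0.1, 0.1, -0.4]
finger_gap: 0.0378
```

>>> carry_out:
  plan:
    - {"x": 0,"y": 0,"z": -0.03,"yaw": 0,"grip": 0}
    - {"x": 0,"y": 0,"z": -0.055,"yaw": 0,"grip": 0}
    - {"x": 0,"y": 0,"z": -0.055,"yaw": 0,"grip": 0}
    - {"x": 0,"y": 0,"z": -0.055,"yaw": 0,"grip": 0}

```text
clock: 19.18
tool_pos: [0.5901, -0.2311, 0.0458]
ee_rot: [[0.001, 0.079, -0.997], [-0.001, -0.997, -0.079], [-1.0, 0.001, -0.001]]
wrist_force: [-0.7, -0.2, 0.3]
finger_gap: 0.0371
```

```bash
python3 -c "
from h import *
snap('w17')"
```

```text
t 19.175 [ 0.5901 -0.2311  0.0458] jaw -85.5 gap 0.0371 F [-0.7 -0.2  0.3] q [-0.43  0.46  1.25 -0.    1.43  1.06]
```

View pics/w17.png

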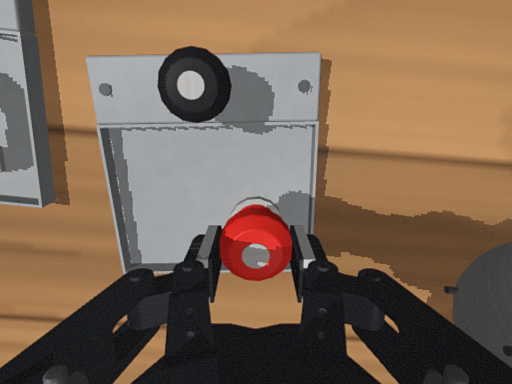

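>>> carry_out:
  plan:
    - {"x": 0,"y": 0.005,"z": -0.02,"yaw": 0,"grip": 0}
    - {"x": 0,"y": 0.005,"z": -0.033,"yaw": 0,"grip": 0}
    - {"x": 0,"y": 0.005,"z": -0.04,"yaw": 0,"grip": 0}
    - {"x": 0,"y": 0.005,"z": -0.043,"yaw": 0,"grip": 0}
    - {"x": 0,"y": 0.005,"z": -0.043,"yaw": 0,"grip": 0}
    - {"x": 0,"y": 0.005,"z": -0.043,"yaw": 0,"grip": 0}

```text
clock: 19.98
tool_pos: [0.5904, -0.2254, 0.003]
ee_rot: [[0.001, 0.08, -0.997], [0.0, -0.997, -0.08], [-1.0, 0.0, -0.001]]
wrist_force: [-4.5, 2.3, 7.9]
finger_gap: 0.0376
```

>>> carry_out:
  plan:
    - {"x": 0,"y": 0,"z": 0,"yaw": 0,"grip": 60}
    - {"x": 0,"y": 0,"z": 0,"yaw": 0,"grip": 60}
    - {"x": 0,"y": 0,"z": 0,"yaw": 0,"grip": 60}
    - {"x": 0,"y": 0,"z": 0.04,"yaw": 0,"grip": 60}
    - {"x": 0,"y": 0,"z": 0.1,"yaw": 0,"grip": 60}
    - {"x": -0.03,"y": 0.05,"z": 0.12,"yaw": 0,"grip": 66}
    - {"x": -0.06,"y": 0.1,"z": 0.12,"yaw": 0,"grip": 66}
    - {"x": -0.09,"y": 0.15,"z": 0.12,"yaw": 0,"grip": 66}

```text
clock: 20.98
tool_pos: [0.4991, -0.0743, 0.1217]
ee_rot: [[0.001, 0.079, -0.997], [-0.0, -0.997, -0.079], [-1.0, 0.0, -0.001]]
wrist_force: [-0.2, 1.3, 0.6]
finger_gap: 0.0564
```

>>> carry_out:
  plan:
    - {"x": -0.01,"y": 0.05,"z": 0,"yaw": 0,"grip": 66}
    - {"x": -0.03,"y": 0.1,"z": 0,"yaw": 0,"grip": 66}
    - {"x": -0.05,"y": 0.15,"z": 0,"yaw": 0,"grip": 66}
    - {"x": -0.06,"y": 0.2,"z": 0,"yaw": 0,"grip": 66}
    - {"x": -0.064,"y": 0.22,"z": -0.02,"yaw": 0,"grip": 66}
    - {"x": -0.064,"y": 0.22,"z": -0.02,"yaw": 0,"grip": 66}

```text
clock: 21.72
tool_pos: [0.4348, 0.1452, 0.1002]
ee_rot: [[-0.003, 0.082, -0.997], [-0.001, -0.997, -0.082], [-1.0, 0.001, 0.003]]
wrist_force: [0.4, 0.2, 0.9]
finger_gap: 0.0561
```

```bash
python3 -c "
from h import *
snap('w18');snap('s18','side');crop('s18',240,110,140,160,4,'e1')"
```

```text
t 21.725 [0.4348 0.1452 0.1002] jaw -85.3 gap 0.0561 F [0.4 0.2 0.9] q [ 0.24 -0.07  1.74 -0.    1.48  1.73]
t 21.775 [0.4356 0.1444 0.1012] jaw -85.4 gap 0.0565 F [-0.6  0.8 -0.1] q [ 0.24 -0.07  1.74 -0.    1.48  1.73]
```

View pics/w18.png

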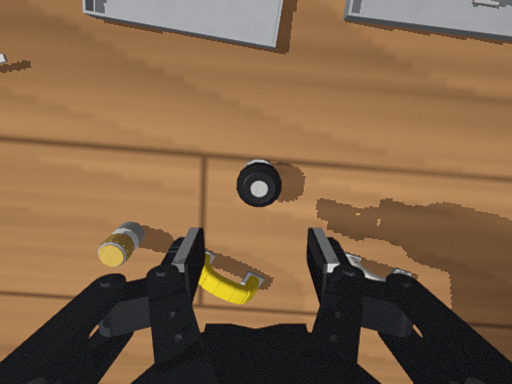

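View pics/e1.png

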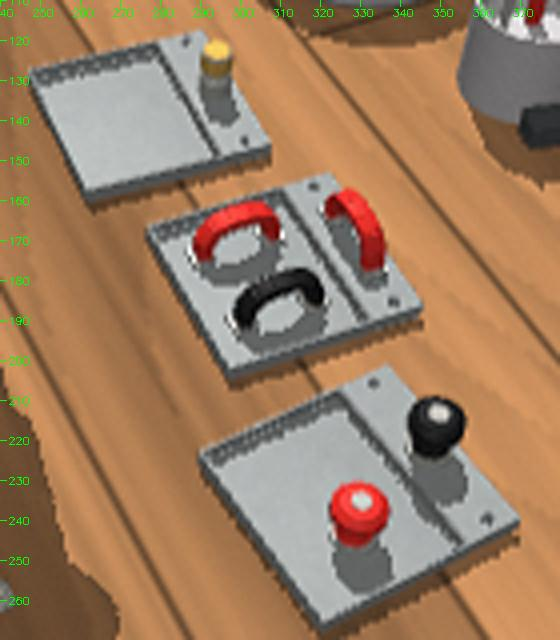

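```bash
python3 - <<'E'
from h import *
W,s=load('w18')
print(onz(W,259.3,189,.042)-s['tool_pos'],s['tool_pos'])
print([ (onz(W,*q,z)-s['tool_pos']).round(4) for q,z in [((207,253),.003),((259,276),.003),((228,285),.035),((115,255),.044)]])
E
```

```text
[ 0.00160956 -0.00279988 -0.05819944] [0.43476042 0.14518219 0.10019944]
[array([-0.0882,  0.0452, -0.0972]), array([-0.1123, -0.0129, -0.0972]), array([-0.1023,  0.0189, -0.0652]), array([-0.0716,  0.1225, -0.0562])]
```

>>> carry_out:
  plan:
    - {"x": 0.0015,"y": -0.0025,"z": -0.05,"yaw": 0,"grip": 66}
    - {"x": 0.0015,"y": -0.0025,"z": -0.09,"yaw": 0,"grip": 66}
    - {"x": 0.0015,"y": -0.0025,"z": -0.1,"yaw": 0,"grip": 66}
    - {"x": 0.0015,"y": -0.0025,"z": -0.1,"yaw": 0,"grip": 66}
    - {"x": 0.0015,"y": -0.0025,"z": -0.1,"yaw": 0,"grip": 66}

```text
clock: 22.45
tool_pos: [0.4391, 0.142, 0.0036]
ee_rot: [[0.003, 0.079, -0.997], [0.001, -0.997, -0.079], [-1.0, -0.0, -0.003]]
wrist_force: [0.5, 0.0, 0.6]
finger_gap: 0.0565
```

```bash
python3 -c "
from h import *
snap('w19')"
```

```text
t 22.45 [0.4391 0.142  0.0036] jaw -85.5 gap 0.0565 F [0.5 0.  0.6] q [ 0.23  0.05  1.83 -0.    1.26  1.72]
```

View pics/w19.png

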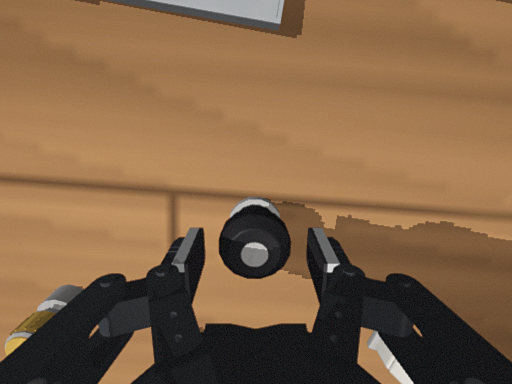

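>>> carry_out:
  plan:
    - {"x": -0.001,"y": 0,"z": -0.003,"yaw": 0,"grip": 66}
    - {"x": -0.001,"y": 0,"z": -0.003,"yaw": 0,"grip": 0}
    - {"x": -0.001,"y": 0,"z": -0.003,"yaw": 0,"grip": 0}
    - {"x": -0.001,"y": 0,"z": -0.003,"yaw": 0,"grip": 0}
    - {"x": -0.001,"y": 0,"z": -0.003,"yaw": 0,"grip": 0}
    - {"x": -0.001,"y": 0,"z": -0.003,"yaw": 0,"grip": 0}

```text
clock: 23.25
tool_pos: [0.4368, 0.142, -0.001]
ee_rot: [[0.001, 0.08, -0.997], [0.0, -0.997, -0.08], [-1.0, -0.0, -0.001]]
wrist_force: [-0.1, -0.8, 5.5]
finger_gap: 0.0378
```

>>> carry_out:
  plan:
    - {"x": 0,"y": 0,"z": 0.04,"yaw": 0,"grip": 0}
    - {"x": 0,"y": 0,"z": 0.1,"yaw": 0,"grip": 0}
    - {"x": 0.02,"y": -0.05,"z": 0.12,"yaw": 0,"grip": 0}
    - {"x": 0.045,"y": -0.1,"z": 0.12,"yaw": 0,"grip": 0}
    - {"x": 0.07,"y": -0.15,"z": 0.12,"yaw": 0,"grip": 0}
    - {"x": 0.095,"y": -0.2,"z": 0.12,"yaw": 0,"grip": 0}
    - {"x": 0.12,"y": -0.25,"z": 0.12,"yaw": 0,"grip": 0}
    - {"x": 0.147,"y": -0.303,"z": 0.12,"yaw": 0,"grip": 0}

```text
clock: 24.25
tool_pos: [0.5839, -0.1626, 0.1178]
ee_rot: [[-0.001, 0.08, -0.997], [0.0, -0.997, -0.08], [-1.0, -0.001, 0.001]]
wrist_force: [1.6, 0.5, 0.9]
finger_gap: 0.0376
```

>>> carry_out:
  plan:
    - {"x": 0,"y": 0,"z": 0,"yaw": 0,"grip": 0}
    - {"x": 0,"y": 0,"z": -0.03,"yaw": 0,"grip": 0}
    - {"x": 0,"y": 0,"z": -0.07,"yaw": 0,"grip": 0}
    - {"x": 0,"y": 0,"z": -0.07,"yaw": 0,"grip": 0}
    - {"x": 0,"y": 0,"z": -0.07,"yaw": 0,"grip": 0}

```text
clock: 24.88
tool_pos: [0.5841, -0.1607, 0.0502]
ee_rot: [[0.002, 0.08, -0.997], [-0.001, -0.997, -0.08], [-1.0, 0.001, -0.002]]
wrist_force: [0.4, -0.8, 0.9]
finger_gap: 0.0372
```

```bash
python3 -c "
from h import *
snap('w20')"
```

```text
t 24.875 [ 0.5841 -0.1607  0.0502] jaw -85.4 gap 0.0372 F [ 0.4 -0.8  0.9] q [-0.33  0.38  1.35  0.    1.42  1.16]
```

View pics/w20.png

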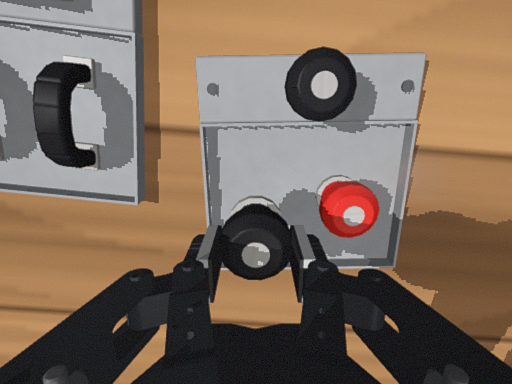

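>>> carry_out:
  plan:
    - {"x": 0,"y": -0.001,"z": -0.025,"yaw": 0,"grip": 0}
    - {"x": 0,"y": -0.001,"z": -0.038,"yaw": 0,"grip": 0}
    - {"x": 0,"y": -0.001,"z": -0.045,"yaw": 0,"grip": 0}
    - {"x": 0,"y": -0.001,"z": -0.0485,"yaw": 0,"grip": 0}
    - {"x": 0,"y": -0.001,"z": -0.0485,"yaw": 0,"grip": 0}
    - {"x": 0,"y": -0.001,"z": -0.0485,"yaw": 0,"grip": 0}

```text
clock: 25.68
tool_pos: [0.5844, -0.1622, 0.002]
ee_rot: [[0.002, 0.08, -0.997], [-0.001, -0.997, -0.08], [-1.0, 0.001, -0.002]]
wrist_force: [-2.6, 1.3, 6.2]
finger_gap: 0.0377
```

>>> carry_out:
  plan:
    - {"x": 0,"y": 0,"z": 0,"yaw": 0,"grip": 55}
    - {"x": 0,"y": 0,"z": 0,"yaw": 0,"grip": 55}
    - {"x": 0,"y": 0,"z": 0,"yaw": 0,"grip": 55}
    - {"x": 0,"y": 0,"z": 0.04,"yaw": 0,"grip": 55}
    - {"x": 0,"y": 0,"z": 0.1,"yaw": 0,"grip": 55}
    - {"x": -0.03,"y": 0.05,"z": 0.13,"yaw": 0,"grip": 55}
    - {"x": -0.06,"y": 0.1,"z": 0.13,"yaw": 0,"grip": 55}
    - {"x": -0.09,"y": 0.15,"z": 0.13,"yaw": 0,"grip": 55}

```text
clock: 26.68
tool_pos: [0.4927, -0.0108, 0.1306]
ee_rot: [[0.001, 0.079, -0.997], [-0.0, -0.997, -0.079], [-1.0, 0.0, -0.001]]
wrist_force: [0.6, 0.2, 0.2]
finger_gap: 0.0467
```

>>> carry_out:
  plan:
    - {"x": -0.01,"y": 0.05,"z": 0,"yaw": 0,"grip": 55}
    - {"x": -0.03,"y": 0.1,"z": 0,"yaw": 0,"grip": 55}
    - {"x": -0.05,"y": 0.15,"z": 0,"yaw": 0,"grip": 55}
    - {"x": -0.08,"y": 0.2,"z": 0,"yaw": 0,"grip": 55}
    - {"x": -0.11,"y": 0.25,"z": 0,"yaw": 0,"grip": 55}
    - {"x": -0.131,"y": 0.281,"z": -0.03,"yaw": 0,"grip": 55}
    - {"x": -0.131,"y": 0.281,"z": -0.03,"yaw": 0,"grip": 55}
    - {"x": -0.131,"y": 0.281,"z": -0.03,"yaw": 0,"grip": 55}

```text
clock: 27.68
tool_pos: [0.363, 0.2688, 0.1005]
ee_rot: [[0.001, 0.08, -0.997], [-0.0, -0.997, -0.08], [-1.0, 0.0, -0.001]]
wrist_force: [1.1, 0.5, -0.1]
finger_gap: 0.0467
```

```bash
python3 -c "
from h import *
snap('w21');snap('s21','side');crop('s21',240,110,140,160,4,'e1')"
```

```text
t 27.675 [0.363  0.2688 0.1005] jaw -85.4 gap 0.0467 F [ 1.1  0.5 -0.1] q [ 0.56 -0.1   1.76 -0.    1.48  2.05]
t 27.725 [0.3634 0.2686 0.1009] jaw -85.5 gap 0.047 F [ 0.1 -0.5  0.1] q [ 0.56 -0.1   1.76 -0.    1.48  2.05]
```

View pics/w21.png

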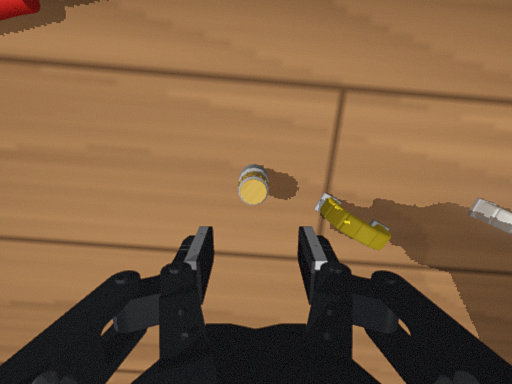

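View pics/e1.png

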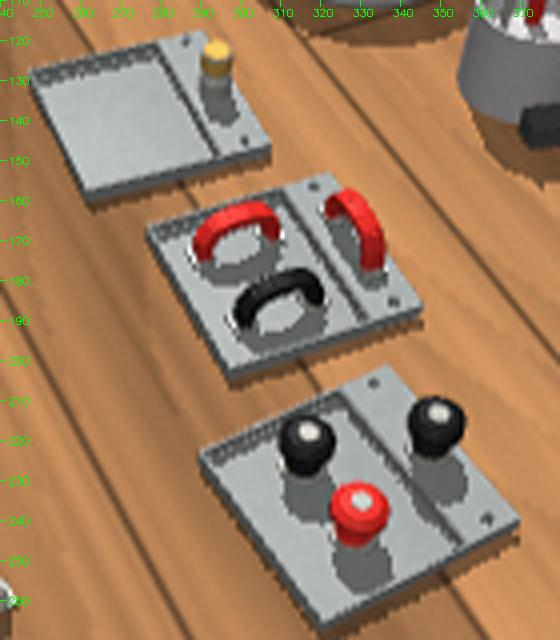

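```bash
python3 - <<'E'
from h import *
W,s=load('w21')
print(onz(W,253.7,189.5,.044)-s['tool_pos'])
print([ (onz(W,*q,z)-s['tool_pos']).round(4) for q,z in [((321,203),.003),((335,203),.035),((375,240),.035),((383,226),.003)]])
E
```

```text
[ 0.00152792  0.0019709  -0.05654214]
[array([-0.021 , -0.0678, -0.0975]), array([-0.0083, -0.0713, -0.0655]), array([-0.0417, -0.1143, -0.0655]), array([-0.0412, -0.1358, -0.0975])]
```

>>> carry_out:
  plan:
    - {"x": 0.0015,"y": 0.002,"z": -0.05,"yaw": 0,"grip": 55}
    - {"x": 0.0015,"y": 0.002,"z": -0.09,"yaw": 0,"grip": 55}
    - {"x": 0.0015,"y": 0.002,"z": -0.099,"yaw": 0,"grip": 55}
    - {"x": 0.0015,"y": 0.002,"z": -0.099,"yaw": 0,"grip": 55}
    - {"x": 0.0015,"y": 0.002,"z": -0.099,"yaw": 0,"grip": 55}

```text
clock: 28.4
tool_pos: [0.3654, 0.2715, 0.0031]
ee_rot: [[0.003, 0.079, -0.997], [0.002, -0.997, -0.079], [-1.0, -0.002, -0.003]]
wrist_force: [0.6, -0.2, -0.6]
finger_gap: 0.0471
```

```bash
python3 -c "
from h import *
snap('w22')"
```

```text
t 28.4 [0.3654 0.2715 0.0031] jaw -85.5 gap 0.0471 F [ 0.6 -0.2 -0.6] q [ 0.56  0.03  1.84 -0.    1.26  2.05]
```

View pics/w22.png

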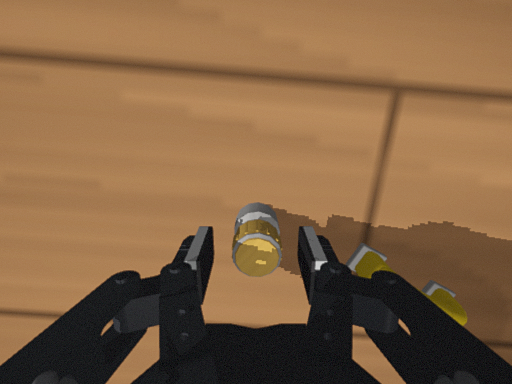

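>>> carry_out:
  plan:
    - {"x": -0.001,"y": -0.001,"z": -0.001,"yaw": 0,"grip": 0}
    - {"x": -0.001,"y": -0.001,"z": -0.001,"yaw": 0,"grip": 0}
    - {"x": -0.001,"y": -0.001,"z": -0.001,"yaw": 0,"grip": 0}
    - {"x": -0.001,"y": -0.001,"z": -0.001,"yaw": 0,"grip": 0}
    - {"x": -0.001,"y": -0.001,"z": -0.001,"yaw": 0,"grip": 0}
    - {"x": -0.001,"y": -0.001,"z": 0.02,"yaw": 0,"grip": 0}
    - {"x": -0.001,"y": -0.001,"z": 0.05,"yaw": 0,"grip": 0}
    - {"x": -0.001,"y": -0.001,"z": 0.1,"yaw": 0,"grip": 0}

```text
clock: 29.45
tool_pos: [0.3617, 0.2691, 0.1003]
ee_rot: [[-0.004, 0.08, -0.997], [-0.002, -0.997, -0.08], [-1.0, 0.002, 0.004]]
wrist_force: [0.8, -0.7, -0.8]
finger_gap: 0.0241
```

```bash
python3 -c "
from h import *
snap('w23')"
```

```text
t 29.45 [0.3617 0.2691 0.1003] jaw -85.4 gap 0.0241 F [ 0.8 -0.7 -0.8] q [ 0.56 -0.09  1.76 -0.    1.48  2.05]
```

View pics/w23.png

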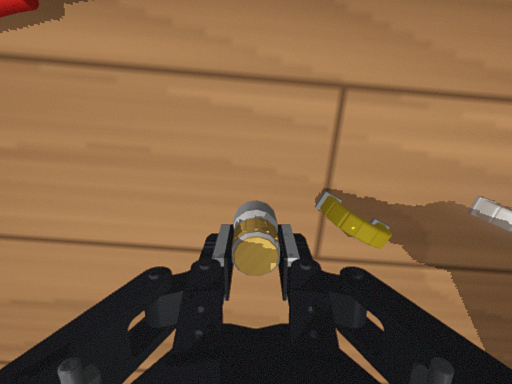

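>>> carry_out:
  plan:
    - {"x": 0.05,"y": -0.012,"z": 0,"yaw": 0,"grip": 0}
    - {"x": 0.1,"y": -0.024,"z": 0,"yaw": 0,"grip": 0}
    - {"x": 0.15,"y": -0.036,"z": 0,"yaw": 0,"grip": 0}
    - {"x": 0.2,"y": -0.048,"z": 0,"yaw": 0,"grip": 0}
    - {"x": 0.25,"y": -0.06,"z": 0,"yaw": 0,"grip": 0}
    - {"x": 0.25,"y": -0.06,"z": -0.03,"yaw": 0,"grip": 0}
    - {"x": 0.25,"y": -0.06,"z": -0.05,"yaw": 0,"grip": 0}
    - {"x": 0.25,"y": -0.06,"z": -0.05,"yaw": 0,"grip": 0}

```text
clock: 30.5
tool_pos: [0.6111, 0.2098, 0.0483]
ee_rot: [[-0.005, 0.08, -0.997], [-0.001, -0.997, -0.08], [-1.0, 0.001, 0.005]]
wrist_force: [-1.0, -1.0, -0.7]
finger_gap: 0.0245
```

```bash
python3 -c "
from h import *
snap('w24')"
```

```text
t 30.5 [0.6111 0.2098 0.0483] jaw -85.4 gap 0.0245 F [-1.  -1.  -0.7] q [ 0.27  0.49  1.2  -0.    1.46  1.76]
```

View pics/w24.png

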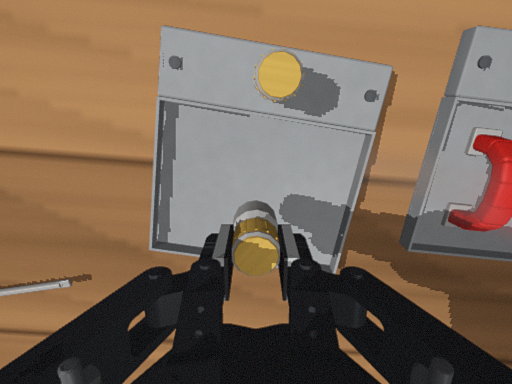

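>>> carry_out:
  plan:
    - {"x": 0.003,"y": 0,"z": -0.02,"yaw": 0,"grip": 0}
    - {"x": 0.003,"y": 0,"z": -0.034,"yaw": 0,"grip": 0}
    - {"x": 0.003,"y": 0,"z": -0.042,"yaw": 0,"grip": 0}
    - {"x": 0.003,"y": 0,"z": -0.045,"yaw": 0,"grip": 0}
    - {"x": 0.003,"y": 0,"z": -0.045,"yaw": 0,"grip": 0}
    - {"x": 0.003,"y": 0,"z": -0.045,"yaw": 0,"grip": 0}

```text
clock: 31.3
tool_pos: [0.6164, 0.21, 0.0067]
ee_rot: [[0.001, 0.079, -0.997], [0.0, -0.997, -0.079], [-1.0, -0.0, -0.001]]
wrist_force: [0.6, -0.6, -0.6]
finger_gap: 0.0243
```

>>> carry_out:
  plan:
    - {"x": 0,"y": 0,"z": -0.002,"yaw": 0,"grip": 0}
    - {"x": 0,"y": 0,"z": -0.003,"yaw": 0,"grip": 0}
    - {"x": 0,"y": 0,"z": -0.003,"yaw": 0,"grip": 0}

```text
clock: 31.68
tool_pos: [0.6165, 0.2101, 0.0041]
ee_rot: [[0.001, 0.08, -0.997], [0.0, -0.997, -0.08], [-1.0, -0.0, -0.001]]
wrist_force: [-1.0, 0.4, 6.0]
finger_gap: 0.024
```

Touched down (6 N). Release and retreat.

>>> carry_out:
  plan:
    - {"x": 0,"y": 0,"z": 0,"yaw": 0,"grip": 55}
    - {"x": 0,"y": 0,"z": 0,"yaw": 0,"grip": 55}
    - {"x": 0,"y": 0,"z": 0,"yaw": 0,"grip": 55}
    - {"x": 0,"y": 0,"z": 0.04,"yaw": 0,"grip": 55}
    - {"x": 0,"y": 0,"z": 0.1,"yaw": 0,"grip": 55}
    - {"x": -0.05,"y": 0,"z": 0.15,"yaw": 0,"grip": 55}
    - {"x": -0.1,"y": 0,"z": 0.18,"yaw": 0,"grip": 55}
    - {"x": -0.15,"y": 0,"z": 0.18,"yaw": 0,"grip": 55}

```text
clock: 32.67
tool_pos: [0.4658, 0.2103, 0.1864]
ee_rot: [[0.006, 0.079, -0.997], [0.002, -0.997, -0.079], [-1.0, -0.002, -0.006]]
wrist_force: [-0.0, 0.1, 0.2]
finger_gap: 0.0472
```

>>> carry_out:
  plan:
    - {"x": -0.05,"y": 0,"z": 0,"yaw": 0,"grip": 55}
    - {"x": -0.07,"y": 0,"z": 0,"yaw": 0,"grip": 55}
    - {"x": -0.07,"y": 0,"z": 0,"yaw": 0,"grip": 55}

```text
clock: 33.05
tool_pos: [0.3954, 0.2101, 0.1835]
ee_rot: [[0.001, 0.081, -0.997], [0.0, -0.997, -0.081], [-1.0, -0.0, -0.001]]
wrist_force: [0.4, -0.3, -0.0]
finger_gap: 0.0471
```

```bash
python3 -c "
from h import *
snap('w25');snap('s25','side');snap('sc25','scene');crop('s25',175,110,210,190,3,'e1');crop('sc25',110,120,270,210,2,'e2')"
```

```text
t 33.05 [0.3954 0.2101 0.1835] jaw -85.4 gap 0.0471 F [ 0.4 -0.3 -0. ] q [ 0.41 -0.16  1.65 -0.    1.65  1.9 ]
t 33.1 [0.3962 0.21   0.1834] jaw -85.4 gap 0.0471 F [ 0.4 -0.1 -0.3] q [ 0.41 -0.16  1.65 -0.    1.65  1.9 ]
t 33.15 [0.3966 0.2099 0.1832] jaw -85.4 gap 0.0467 F [0.4 0.9 0.7] q [ 0.4  -0.16  1.65 -0.    1.65  1.9 ]
```

View pics/e1.png

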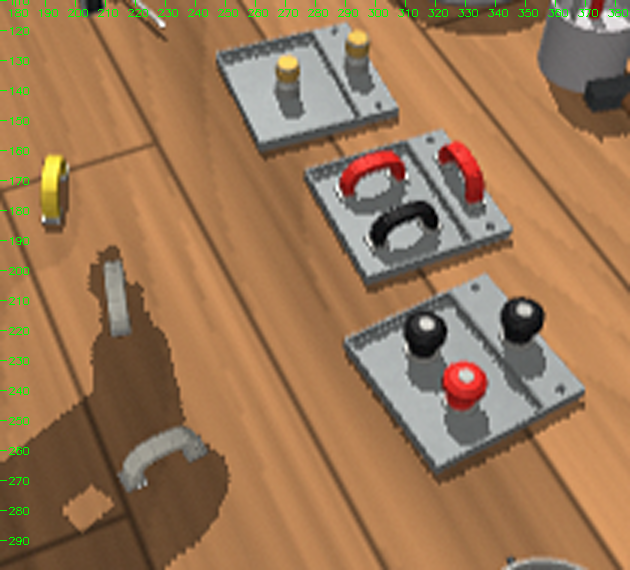

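View pics/e2.png

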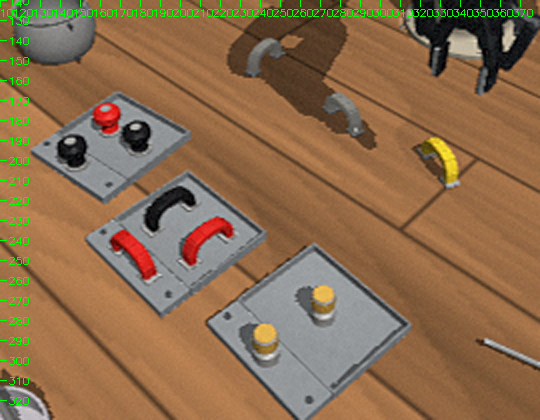

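View pics/w25.png

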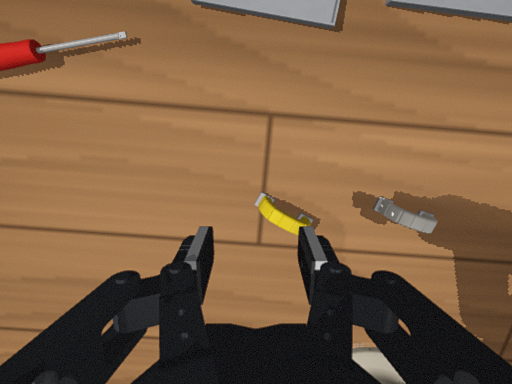

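The final images show all five parts upright in their trays, and the bystanders and look-alikes are where they were. Handing in.

```bash
python3 -c "
import cv2,numpy as np
for a,b,r in [('scene0','sc25',(105,160,110,155)),('side0','s25',(290,390,320,380)),('scene0','sc25',(345,460,285,345))]:
    A,B=[cv2.imread(f'pics/{n}.png').astype(int)[r[2]:r[3],r[0]:r[1]] for n in(a,b)];print(np.abs(A-B).mean().round(1))
from rig import *
print(sign_off())"
```

```text
4.1
4.3
4.3
the job is handed in; nothing more can be done
None
```

The job is done and handed in at about 33 s on the robot's clock. Both handles are in the handle tray, both knobs in the knob tray and the weight in the weight tray. Each part was lowered until I felt contact with the tray floor before letting go.

- **Final checks:** The last side and scene pictures show all five parts upright, flat on the tray floors and not touching each other, with the gripper well clear. The picture areas around the pot and screwdriver matched the first pictures apart from noise. The white and yellow handles still stand where they were, by eye.
- **What went wrong on the way:** My first grasp of the red handle was too high. The fingers closed with nothing between them and tipped the handle briefly, pressing with about 16 N. It settled back upright in place, and I gripped it again about 1 cm lower. The cause was that the real fingertips sat about 15 mm behind the reported tool point when partly open, so I used lower grasps for everything after that.
- **Disagreements:** The scene and wrist cameras differed by a few millimetres on the tray centres. I went between the two or leaned towards the wrist view, and the parts had enough room either way. Touching the black handle down gave about 13 N, higher than the others at 3 to 8 N, but well below the limits.

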